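# Clear the left-over parts from an electronics bench

## Robot

A 6-joint arm with a two-finger parallel gripper is mounted at the origin on the work surface. World frame = base frame: x ahead of the robot, y to its left, z up, the work surface at z = 0. Lengths are in m, angles in rad, forces in N, time in s.
With the tool pointing down it reaches from about 0.25 to 0.8 m from the base axis. Payload 3.9 kg.
Tool frame: the origin (TCP) lies at the very end of the fingers, on their centre line; the grasp point (between the pads) lies 19 mm behind it; z points along the fingers, y is the direction in which the jaws open and shut (so a half turn about z gives the same grasp; the last joint's range is limited). The gripper opens to 85 mm and grips with 20 to 120 N. Pads are 22 mm wide; open, the fingers measure 114 mm over their backs; the gripper's body (76 mm by 85 mm) begins 54 mm behind the grasp point. The pads swing forward as they close: fully open they stand 13 mm farther back than shut.
Start: joints at [1.123, 0.26, -0.138, 1.173, 0, 1.571], TCP at [0.227, 0.473, 0.231] pointing down, gripper open.
Joint ranges: [-2.78, 2.78], [-0.83, 1.72], [-1.28, 1.37], [-1.9, 2.12], [-1.57, 1.48], [-3.14, 3.14]. Speed limits (rad/s): [2.57, 2.57, 3.14, 3.14, 3.14, 3.14].

## Interface

Orientations are given as a unit quaternion [x, y, z, w].
In Python, from station import r gives the robot as it stands.
- The arm moves only by the tool play_rows, never from a script. Its argument "deltas" is a list of rows, each an object of numbers: "wx", "wy", "wz": the turn, a rotation vector about the world's x, y, z in rad; "x", "y", "z": the shift along the world's x, y, z in cm; "fingers": the finger opening in cm, from 0 to 8.54. A call has 1 to 20 rows; each row shifts and turns the pose as measured when the row begins; what a row does not reach is not made up. A row lasts 1/8 s, in which the tool goes at most 62.5 mm and 10.7 degrees, less where a joint would pass 70% of its speed; a pose out of reach is approached as far as the arm can. A call is refused whole if a number of a shift passes 6.25 or a number of a turn 0.188, either way. A call with a gripper value outside its range is refused whole. The fingers move at their own pace and stop on an object; the grip force is fixed at half the most. Time passes only in rows, so rows that do not move let the fingers close. It gives the time, the measured TCP pose, the force and the opening at its end, in the units of the state.
- r.get_state(): the state, without advancing time (a new reading comes with each control period).
- r.snapshot(name): name is "scene" or "top" or "wrist"; returns (picture, depth): 480x640x3 uint8, blue, green, red; 480x640 float32, m along the optical axis (not along the pixel's ray), 0 where there is no reading.
- r.camera_params(name): a dict with "mtx" (3x3 intrinsics, pixels), "eye" and "attitude" of the camera in the world. Camera axes: x right, y up, looking along -z (the intrinsics and any distortion apply to the point x, -y, -z); pixel columns grow to the right and rows downward; lengths in m; the calibration is good to about 2 mm. A picture is of the moment at which its call begins: read the wrist's pose just before it. camera_params takes no time and is no camera call; for the wrist camera it gives the pose at the moment of the call.
- r.sign_off(): hands the job in, once; it reports no verdict.
Trained networks look in the newest picture that a camera, given by its name, has taken for a name from the list of things; names that differ only in an ending like _2 or _b are one class to them, and where a whole thing is asked for, a point or a joint stands for the part that bears it (a point fixed in the world has none). Each returns a list of dicts, best first, with "score" (0 to 1); they miss things now and then, are a little off and sometimes report something else, mostly with a low value. They report only what shows in the picture. A call takes as long as a camera call.
- r.spot_in(camera, name): "bbox" ([left, top, right, bottom] in pixels, round what is visible of it).
The state is a dict: "t": time; "q": joint angles; "qd": joint speeds; "tau": joint torques, N m; "tool_pos": TCP position; "ee_rot": TCP orientation; "wrist_force": force on the tool from outside, world axes, zero at the start; "ft_torque": the same for the moment, N m; "width": opening from 0.0 (shut) to 1.0 (fully open).
Only numpy, scipy, OpenCV 4.12 (cv2) and the standard library are available. Lean on these libraries where they do the work, as an engineer would, in place of code of your own. Each camera call takes 0.05 s, during which the arm holds its last target.

## Task

Clear the work mat: put both cable glands into the stock bin that already holds cable glands and the rail terminal into the stock bin that already holds rail terminals, and stand the screwdriver, blade down, in the deep tool bin. Leave the open enclosure, the pliers and the jar where they are.

Things in the scene. Friction and masses are not known exactly. Their poses are not given: they have to be found in the camera images.
- gland_a: First grey plastic cable gland for an electrical enclosure, 48 mm long, lying on its side: its middle is a hexagon 30 mm across the flats (grip it across two flats; the flats 27 mm long), with a 24 mm round threaded stub 12 mm long at -x and a rounded, tapering nose at +x. Origin at its centre, on its axis, 15 mm above the bench when lying; x along its length. 35 g. Starts with x level
- gland_b: Second grey plastic cable gland for an electrical enclosure, 48 mm long, lying on its side: its middle is a hexagon 30 mm across the flats (grip it across two flats; the flats 27 mm long), with a 24 mm round threaded stub 12 mm long at -x and a rounded, tapering nose at +x. Origin at its centre, on its axis, 15 mm above the bench when lying; x along its length. 35 g. Starts with x level
- terminal: The loose grey plastic rail-mount terminal block, lying flat on its side, 16 mm thick (along z), 48 mm long along x: the foot (x -24 to -14 mm) is 46 mm wide in y, the body (x -14 to +6 mm) 40 mm wide, the top (x +6 to +24 mm) 26 mm wide. Origin at the middle of its length and thickness, 8 mm above the bench. 45 g. Starts flat
- screwdriver: Screwdriver with black hexagonal handle, 198 mm long, 90 g, lying level on the handle, blade clear of the bench. Origin on its axis, mid-handle, 13 mm above the bench when lying; +x to the butt (48 mm away), -x to the blade tip (150 mm away). Handle 26 mm across flats from x = -36 to +46 mm, tapered nose to -45 mm, then a round 6 mm steel shank. Centre of mass about 16 mm from the origin towards the blade
- blade_tip (a point): The tip of the screwdriver's blade, on its axis, 150 mm from the handle's middle
- gland_bin: The gland bin: shallow open cream plastic stock bin, fixed to the bench, outside 130 (x) by 115 (y) by 50 mm high, walls and floor 4 mm. Origin under its centre, at bench level; z up. Three cable glands like the loose ones lie fixed in its far half (from about x = +9 mm to the +x wall, up to 34 mm above the bench); the half towards -x is empty. A white paper label on the -x wall. Looks like the other stock bin but for its contents
- terminal_bin: The terminal bin: shallow open cream plastic stock bin, fixed to the bench, outside 130 (x) by 115 (y) by 50 mm high, walls and floor 4 mm. Origin under its centre, at bench level; z up. Three rail terminals like the loose ones lie fixed in its far half (from about x = +9 mm to the +x wall, up to 36 mm above the bench); the half towards -x is empty. A white paper label on the -x wall. Looks like the other stock bin but for its contents
- tool_bin: Deep square open cream plastic tool bin, empty, fixed: outside 76 x 76 mm, 113 mm high, walls and floor 3 mm (inside 70 x 70 mm, 110 mm deep). Origin under its centre at bench level; z up. A screwdriver standing in it leans on a wall by up to 37 degrees. Let go with its tip well above the floor and leaning over about 30 degrees, it can topple out over the rim
- enclosure: Bystander: open light-grey plastic enclosure with a green circuit board and a display in it, 130 by 115 by 46 mm, 0.6 kg, loose; origin under its centre. It may stand in any of the four places round the mat where the bins stand. Not a bin
- pliers: Bystander: long-nose pliers with orange handles, about 160 mm long, lying on a pink foam pad at the far right; origin between handles and jaws
- jar: Bystander: small amber glass jar with a black cap, 60 mm diameter, 75 mm high, at the far left; origin under its centre

How it is judged:
At the end, for the whole second after the job is handed in: All at rest: glands in the gland bin, terminal in the terminal bin (centres inside the walls, under 60 mm above the bench); screwdriver in the tool bin, tip inside its walls and under 15 mm above the bench, handle up, leaning under 0.75 rad; bystanders not moved over 20 mm (x of gland_a in the frame of gland_bin between -0.061 and 0.061 m and y of gland_a in the frame of gland_bin between -0.0535 and 0.0535 m and z of gland_a in the frame of gland_bin between 0 and 0.06 m and linear speed of each of gland_a, gland_b, terminal, screwdriver below 0.02 m/s and x of gland_b in the frame of gland_bin between -0.061 and 0.061 m and y of gland_b in the frame of gland_bin between -0.0535 and 0.0535 m and z of gland_b in the frame of gland_bin between 0 and 0.06 m and x of terminal in the frame of terminal_bin between -0.061 and 0.061 m and y of terminal in the frame of terminal_bin between -0.0535 and 0.0535 m and z of terminal in the frame of terminal_bin between 0 and 0.06 m and x of blade_tip in the frame of tool_bin between -0.037 and 0.037 m and y of blade_tip in the frame of tool_bin between -0.037 and 0.037 m and z of blade_tip in the frame of tool_bin below 0.015 m and angle between screwdriver's own x axis and vertical below 0.75 rad); the robot touches nothing.
It fails at once if the enclosure moved by more than 20 mm (distance of enclosure from where it was at the start of the episode above 0.02 m).
It fails at once if the pliers moved by more than 20 mm (distance of pliers from where it was at the start of the episode above 0.02 m).
It fails at once if the jar moved by more than 20 mm (distance of jar from where it was at the start of the episode above 0.02 m).
It also fails if it takes over 72 s, if anything falls off the work surface, if the arm or the gripper's body presses on something with over 40 N, if the wrist force passes 120 N, or if a joint passes its speed limit or range.

## Working session

There is one attempt and no reset: what is moved stays moved. The work goes in short steps, Python scripts to look and compute and a tool call to move; the robot and the scene stay as the last step left them, time stands still between calls to the robot, and variables do not carry over. Pictures are saved under pics/ and viewed, and the job is handed in when it is done.

Besides the shell and the picture viewer there is one more tool, called after "Request:" as a command line: name --argument value ..., lists and objects as JSON in quotes. play_rows: Moves the arm, as the interface text tells. Its arguments: {"type":"object","properties":{"deltas":{"type":"array"}},"required":["deltas"]}

```bash
mkdir -p pics
cat > h.py <<'E'
import numpy as np, cv2
from station import r
from scipy.spatial.transform import Rotation as R
def snap(n,fn):
    cp=r.camera_params(n)
    im,d=r.snapshot(n); cv2.imwrite('pics/%s.png'%fn,im); np.savez('pics/%s.npz'%fn,im=im,d=d,mtx=cp['mtx'],eye=cp['eye'],att=cp['attitude'])
    return im,d,cp
def load(fn):
    z=np.load('pics/%s.npz'%fn); return z['im'],z['d'],dict(mtx=z['mtx'],eye=z['eye'],attitude=z['att'])
def rot(a):
    a=np.array(a); return R.from_quat(a).as_matrix() if a.shape==(4,) else a
def cloud(d,cp):
    v,u=np.mgrid[0:d.shape[0],0:d.shape[1]]; K=np.array(cp['mtx'])
    x=(u-K[0,2])/K[0,0]*d; y=(v-K[1,2])/K[1,1]*d
    P=np.stack([x,-y,-d],-1)
    W=P@rot(cp['attitude']).T+np.array(cp['eye']); W[d<=0]=np.nan
    return W
E
python3 - <<'E'
from h import *
for n in ['scene','top','wrist']:
    im,d,cp=snap(n,n+'0'); print(n,{k:np.array(v).round(3).tolist() for k,v in cp.items()})
    if n!='wrist':
        for o in ['gland_a','terminal','screwdriver','gland_bin','terminal_bin','tool_bin','enclosure','pliers','jar']:
            print(o,[(np.round(x['bbox']).astype(int).tolist(),round(x['score'],2)) for x in r.spot_in(n,o)])
s=r.get_state();print(s)
E
```

```text
scene {'mtx': [[533.245, 0.0, 320.924], [0.0, 533.245, 236.505], [0.0, 0.0, 1.0]], 'eye': [1.46, -0.035, 1.116], 'attitude': [0.244, 0.249, 0.648, 0.677]}
gland_a [([324, 229, 338, 241], 0.76), ([264, 237, 277, 254], 0.65)]
terminal []
screwdriver [([287, 209, 351, 225], 0.55), ([427, 192, 472, 239], 0.28)]
gland_bin [([428, 190, 470, 237], 0.62)]
terminal_bin [([370, 251, 427, 308], 0.62)]
tool_bin [([183, 186, 220, 239], 0.95), ([369, 252, 429, 307], 0.45)]
enclosure [([245, 258, 304, 318], 0.85)]
pliers [([153, 261, 174, 314], 0.58)]
jar [([478, 242, 509, 276], 0.56)]
top {'mtx': [[478.865, 0.0, 316.272], [0.0, 478.865, 239.637], [0.0, 0.0, 1.0]], 'eye': [0.331, -0.008, 1.019], 'attitude': [-0.067, 0.065, 0.705, -0.703]}
gland_a [([379, 225, 398, 254], 0.71), ([299, 236, 320, 260], 0.6)]
terminal [([247, 238, 264, 261], 0.65)]
screwdriver [([276, 274, 372, 289], 0.73)]
gland_bin [([115, 235, 191, 303], 0.85)]
terminal_bin [([205, 135, 263, 207], 0.96)]
tool_bin [([455, 246, 517, 296], 0.8)]
enclosure [([350, 133, 414, 207], 0.69)]
pliers [([492, 148, 516, 218], 0.87), ([299, 238, 
[... 245 characters left out ...]
.088, 0.525, 0.835]}
{'t': 1.05, 'q': array([ 1.12300010e+00,  2.59978554e-01, -1.38143877e-01,  1.17270110e+00,
        2.74645258e-05,  1.57081020e+00]), 'qd': array([ 8.50996347e-04,  8.64887346e-04,  1.27529490e-03,  8.78811668e-04,
       -3.48727146e-05, -1.31504264e-04]), 'tau': array([-9.88111460e-04, -4.05626822e+01,  2.54239923e+01,  1.02225222e-03,
        6.81652068e-06, -1.21425504e-06]), 'tool_pos': array([0.22729209, 0.47321038, 0.23129893]), 'ee_rot': array([ 2.22038877e-01,  9.75037813e-01, -1.02153365e-05, -1.64099031e-05]), 'wrist_force': array([-0.35103405, -0.52098994, -0.51981383]), 'ft_torque': array([-0.00124603,  0.03361292,  0.00216275]), 'width': 1.000027066687782}
```

View pics/top0.png

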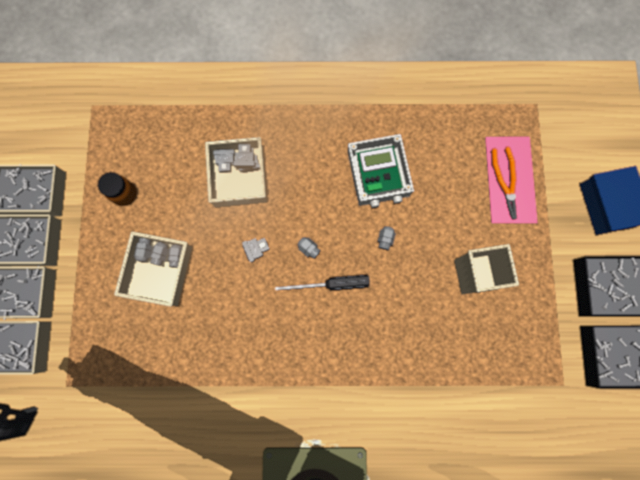

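View pics/scene0.png

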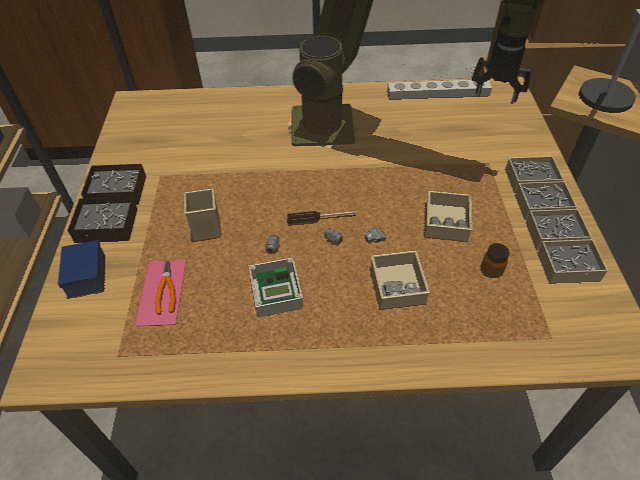

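View pics/wrist0.png

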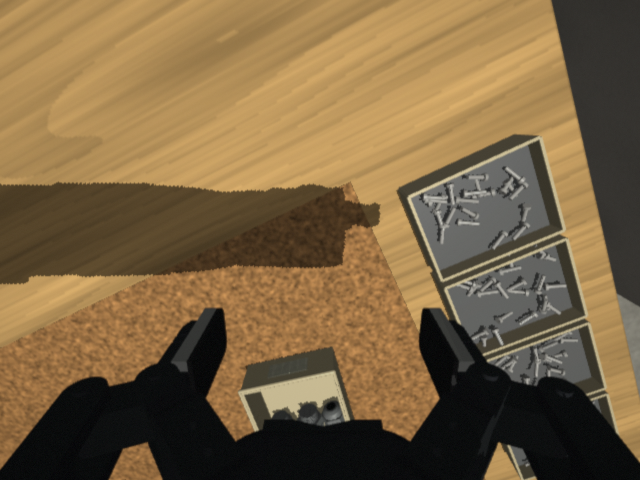

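The top view shows the gland bin at (152,268), with three round glands in its upper half. The terminal bin is at (236,171), the enclosure at (381,170) and the tool bin at (490,270). The loose terminal is at (256,249), the glands at (309,248) and (387,238), and the screwdriver runs from (276,289) to (369,282). Next I get metric poses.

Run:
```python
from h import *
im,d,cp=load('top0'); W=cloud(d,cp)
flat=W[300:380,350:520,2]; print('bench z',np.nanmedian(flat),np.nanstd(flat))
def ana(name,b,zlo,zhi,m=4):
    l,t,rr,bb=b; P=W[t-m:bb+m,l-m:rr+m].reshape(-1,3); P=P[(P[:,2]>zlo)&(P[:,2]<zhi)]
    xy=P[:,:2].astype(np.float32)
    (c,s,a)=cv2.minAreaRect(xy)
    mu=xy.mean(0); w,V=np.linalg.eigh(np.cov((xy-mu).T))
    box=cv2.boxPoints((c,s,a))
    print(name,len(P),'rect c',np.round(c,4),'size',np.round(s,4),'ang',round(a,1),'mean',mu.round(4),'pca deg',round(np.degrees(np.arctan2(V[1,1],V[0,1])),1),'zmax',np.percentile(P[:,2],98).round(4))
ana('gl1',[379,225,398,254],.006,.06)
ana('gl2',[299,236,320,260],.006,.06)
ana('term',[245,236,268,263],.006,.06)
ana('scr',[272,272,374,293],.006,.06)
ana('scr handle',[326,272,372,293],.006,.06)
ana('gbin',[115,233,191,305],.04,.07,2)
ana('tbin',[205,135,267,207],.04,.07,2)
ana('tool',[455,244,517,296],.095,.13,2)
ana('encl',[348,133,414,207],.035,.07,2)
ana('jar',[99,172,135,209],.06,.1,2)
t=cv2.resize(im[200:320,90:540],None,fx=1.75,fy=1.75,interpolation=cv2.INTER_CUBIC)
big=cv2.resize(im[215:305,235:415],None,fx=4.4,fy=4.4,interpolation=cv2.INTER_CUBIC);cv2.imwrite('pics/big.png',big)
```

```text
bench z 8.511351064255379e-05 0.0018473476835221356
gl1 329 rect c [ 0.5245 -0.1551] size [0.0342 0.0489] ang 75.3 mean [ 0.523  -0.1536] pca deg 165.4 zmax 0.031
gl2 325 rect c [0.5041 0.0106] size [0.0485 0.0343] ang 47.7 mean [0.5027 0.0107] pca deg 49.7 zmax 0.0324
term 414 rect c [0.5032 0.1228] size [0.0458 0.0504] ang 23.0 mean [0.5021 0.1251] pca deg 112.6 zmax 0.0189
scr 753 rect c [ 0.4218 -0.019 ] size [0.0385 0.1962] ang 4.5 mean [ 0.4276 -0.0528] pca deg 94.4 zmax 0.0286
scr handle 623 rect c [ 0.4256 -0.0673] size [0.0385 0.0993] ang 4.5 mean [ 0.4289 -0.0703] pca deg 94.6 zmax 0.0288
gbin 886 rect c [0.4564 0.3317] size [0.1224 0.1352] ang 79.4 mean [0.457  0.3355] pca deg 163.9 zmax 0.053
tbin 794 rect c [0.667  0.1666] size [0.1355 0.1201] ang 5.4 mean [0.6693 0.1686] pca deg -176.4 zmax 0.0529
tool 668 rect c [ 0.4477 -0.3431] size [0.0811 0.0822] ang 8.7 mean [ 0.4492 -0.3454] pca deg 98.5 zmax 0.1153
encl 1049 rect c [ 0.6725 -0.1432] size [0.1314 0.1156] ang 10.5 mean [ 0.6742 -0.1418] pca deg -176.4 zmax 0.0477
jar 564 rect c [0.6274 0.4173] size [0.0522 0.0514] ang 89.8 mean [0.6265 0.4157] pca deg 51.3 zmax 0.0773
```

View pics/big.png

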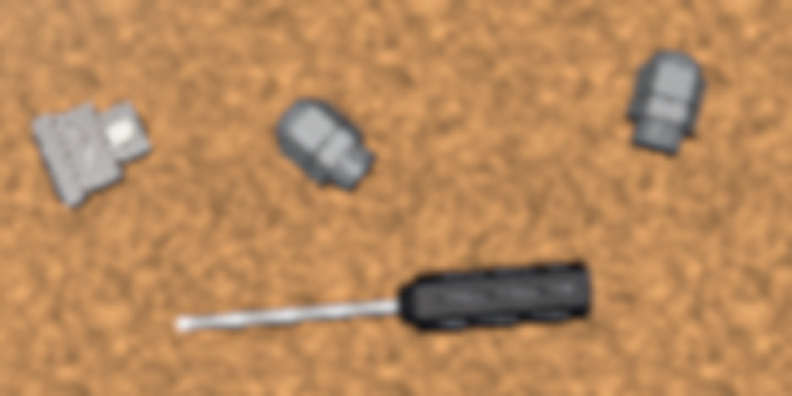

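Request:
play_rows --deltas '[{"x":3.5,"y":-4.4,"wz":0.11,"fingers":8.5},{"x":3.5,"y":-4.4,"wz":0.11},{"x":3.5,"y":-4.4,"wz":0.11}]'

```text
invalid input
```

Run:
```python
from h import *
s=r.get_state();print(s['t'],s['q'].round(3),s['tool_pos'].round(3),R.from_quat(s['ee_rot']).as_matrix().round(3))
```

```text
1.05 [ 1.123  0.26  -0.138  1.173  0.     1.571] [0.227 0.473 0.231] [[-0.901  0.433 -0.   ]
 [ 0.433  0.901 -0.   ]
 [ 0.    -0.    -1.   ]]
```

Request:
play_rows --deltas '[{"x":3.5,"y":-4.4,"z":0,"wx":0,"wy":0,"wz":0.11,"fingers":8.5},{"x":3.5,"y":-4.4,"z":0,"wx":0,"wy":0,"wz":0.11,"fingers":8.5},{"x":3.5,"y":-4.4,"z":0,"wx":0,"wy":0,"wz":0.11,"fingers":8.5}]'

```text
t: 1.42
tool_pos: [0.3332, 0.3417, 0.2312]
ee_rot: [0.049, 0.999, 0.001, 0.0]
wrist_force: [0.1, 0.4, 0.8]
width: 0.995
```

Run:
```python
from h import *
s=r.get_state();print(s['t'],s['q'].round(3),s['tool_pos'].round(3),R.from_quat(s['ee_rot']).as_matrix().round(3))
```

```text
1.425 [ 7.970e-01  1.770e-01 -2.490e-01  1.143e+00  1.000e-03  8.960e-01] [0.333 0.342 0.231] [[-0.995  0.098  0.001]
 [ 0.098  0.995  0.002]
 [-0.001  0.003 -1.   ]]
```

Run:
```python
from h import *
cp=r.camera_params('wrist'); print(cp['eye'],rot(cp['attitude']).round(3))
snap('wrist','w1')
```

```text
[0.24894793 0.34939553 0.37423367] [[ 0.099 -0.94  -0.325]
 [ 0.995  0.094  0.03 ]
 [ 0.002 -0.327  0.945]]
```

View pics/w1.png

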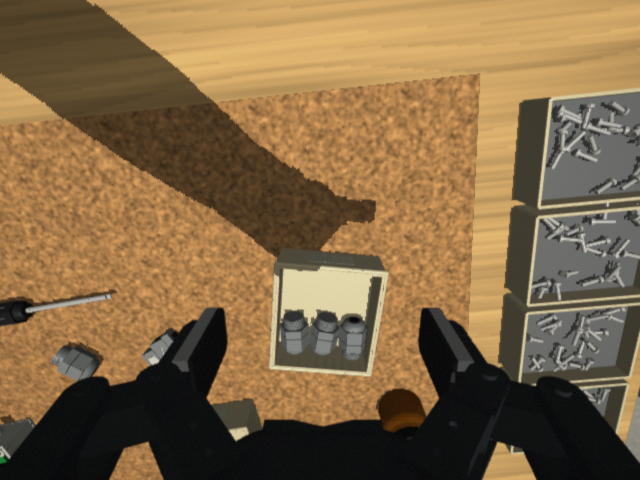

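The wrist view shows the gland bin with its three glands centred at (325,320). The loose gland is at (75,360), and part of the terminal shows at (160,345). I move over the terminal.

Request:
play_rows --deltas '[{"x":3.4,"y":-4.4,"z":0,"wx":0,"wy":0,"wz":0.1,"fingers":8.5},{"x":3.4,"y":-4.4,"z":0,"wx":0,"wy":0,"wz":0.1,"fingers":8.5},{"x":3.4,"y":-4.4,"z":-1,"wx":0,"wy":0,"wz":0.1,"fingers":8.5},{"x":3.4,"y":-4.4,"z":-1,"wx":0,"wy":0,"wz":0.1,"fingers":8.5},{"x":3.4,"y":-4.3,"z":-1,"wx":0,"wy":0,"wz":0.1,"fingers":8.5},{"x":0,"y":0,"z":0,"wx":0,"wy":0,"wz":0,"fingers":8.5}]'

```text
t: 2.22
tool_pos: [0.5128, 0.1111, 0.2015]
ee_rot: [-0.204, 0.979, 0.001, 0.005]
wrist_force: [-0.4, 0.5, -1.0]
width: 0.993
```

```bash
cat >> h.py <<'E'
def st():
    s=r.get_state(); M=R.from_quat(s['ee_rot']).as_matrix()
    print('t',round(s['t'],2),'q',s['q'].round(3),'p',s['tool_pos'].round(4),'phi',np.degrees(np.arctan2(M[1,1],M[0,1])).round(1),'z',M[:,2].round(3),'w',round(s['width']*85,1),'F',s['wrist_force'].round(1))
    return s
E
python3 - <<'E'
from h import *
st()
im,d,cp=snap('wrist','w2'); print([ (x['bbox'],x['score']) for x in r.spot_in('wrist','terminal')])
E
```

```text
t 2.23 q [ 0.212  0.267 -0.208  1.086  0.002 -0.198] p [0.5128 0.1111 0.2015] phi 113.5 z [ 0.009  0.004 -1.   ] w 84.4 F [-0.4  0.5 -1. ]
[([313.5, 181.0, 365.9, 228.6], 0.74)]
```

View pics/w2.png

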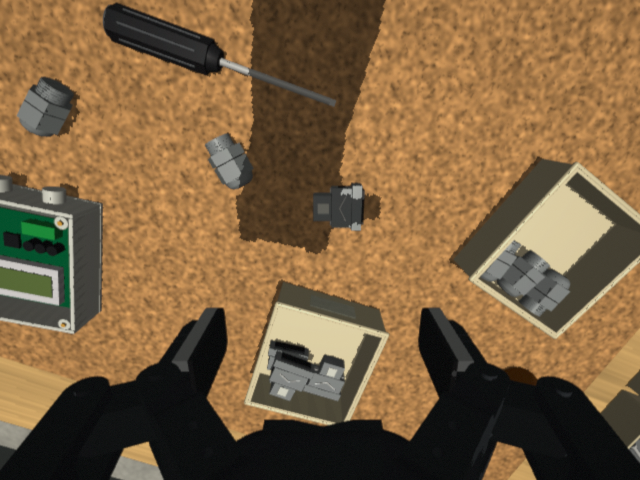

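This view covers almost everything: terminal (340,206), glands (230,160) and (46,106), screwdriver from (110,25) to (335,103), terminal bin (318,350). I refine the poses from its depth.

```bash
cat >> h.py <<'E'
def ana(W,name,b,zlo,zhi,m=4):
    l,t,rr,bb=[int(v) for v in b]; P=W[max(t-m,0):bb+m,max(l-m,0):rr+m].reshape(-1,3); P=P[(P[:,2]>zlo)&(P[:,2]<zhi)]
    xy=P[:,:2].astype(np.float32); (c,s,a)=cv2.minAreaRect(xy)
    print(name,len(P),'c',np.round(c,4),'size',np.round(s,4),'ang',round(a,1),'mean',xy.mean(0).round(4),'zmax',np.percentile(P[:,2],98).round(4),'z50',np.median(P[:,2]).round(4))
E
python3 - <<'E'
from h import *
im,d,cp=load('w2'); W=cloud(d,cp)
print('bench',np.nanmedian(W[230:300,150:230,2]))
ana(W,'term',[310,180,368,232],.006,.06)
ana(W,'glb',[205,133,252,190],.006,.06)
ana(W,'gla',[18,76,76,138],.006,.06)
ana(W,'scr',[100,0,340,108],.006,.06)
ana(W,'hdl',[100,0,222,78],.006,.06)
ana(W,'tbinrim',[245,280,388,420],.046,.07)
ana(W,'gbinrim',[450,155,640,340],.046,.07)
E
```

```text
bench 0.0006533869462788111
term 1920 c [0.5033 0.1241] size [0.0451 0.0504] ang 23.3 mean [0.5018 0.1256] zmax 0.0178 z50 0.0161
glb 1715 c [0.5045 0.0118] size [0.0484 0.0349] ang 49.6 mean [0.5018 0.0137] zmax 0.0314 z50 0.027
gla 2327 c [ 0.5244 -0.1534] size [0.034 0.049] ang 76.7 mean [ 0.5216 -0.1482] zmax 0.0313 z50 0.0261
scr 5407 c [ 0.4256 -0.0174] size [0.0301 0.1987] ang 4.7 mean [ 0.4288 -0.0531] zmax 0.0278 z50 0.0234
hdl 4560 c [ 0.4297 -0.0671] size [0.0301 0.0989] ang 4.7 mean [ 0.4301 -0.0687] zmax 0.0279 z50 0.025
tbinrim 2668 c [0.6674 0.1678] size [0.1361 0.1201] ang 5.4 mean [0.6595 0.1646] zmax 0.0514 z50 0.0499
gbinrim 3731 c [0.4563 0.3321] size [0.1211 0.135 ] ang 79.0 mean [0.4541 0.3242] zmax 0.0519 z50 0.0502
```

Request:
play_rows --deltas '[{"x":-0.5,"y":0.7,"z":-4,"wx":0,"wy":0,"wz":0,"fingers":8.5},{"x":-0.4,"y":0.6,"z":-4,"wx":0,"wy":0,"wz":0,"fingers":8.5},{"x":0,"y":0,"z":-4,"wx":0,"wy":0,"wz":0,"fingers":8.0},{"x":0,"y":0,"z":-2.5,"wx":0,"wy":0,"wz":0,"fingers":7.5},{"x":0,"y":0,"z":0,"wx":0,"wy":0,"wz":0,"fingers":7.0}]'

```text
t: 2.95
tool_pos: [0.4988, 0.1347, 0.057]
ee_rot: [-0.209, 0.978, 0.003, 0.007]
wrist_force: [-0.9, 0.2, 0.7]
width: 0.82
```

Run:
```python
from h import *
st()
snap('wrist','w3')
```

```text
t 2.95 q [ 0.261  0.376 -0.466  0.714  0.005 -0.161] p [0.4988 0.1347 0.057 ] phi 114.1 z [ 0.013  0.008 -1.   ] w 69.7 F [-0.9  0.2  0.7]
```

View pics/w3.png

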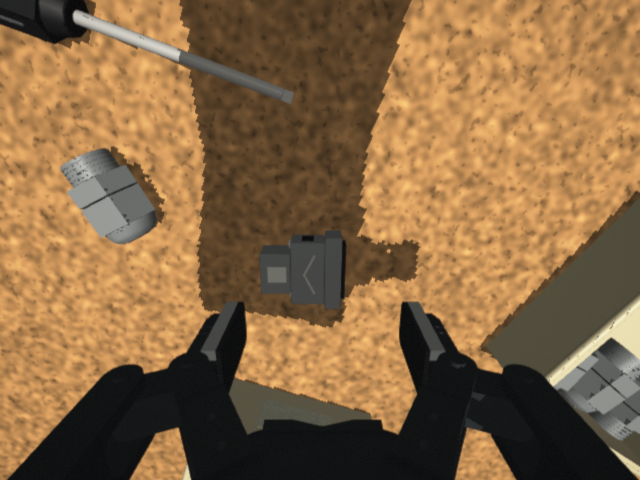

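Request:
play_rows --deltas '[{"x":0.45,"y":-1.0,"z":0,"wx":0,"wy":0,"wz":0,"fingers":7.0},{"x":0,"y":0,"z":0,"wx":0,"wy":0,"wz":0,"fingers":7.0},{"x":0,"y":0,"z":0,"wx":0,"wy":0,"wz":0,"fingers":7.0}]'

```text
t: 3.38
tool_pos: [0.5074, 0.1258, 0.0619]
ee_rot: [-0.21, 0.978, 0.003, 0.012]
wrist_force: [-0.6, -0.2, 0.4]
width: 0.82
```

Run:
```python
from h import *
st()
im,d,cp=snap('wrist','w4')
W=cloud(d,cp)
ana(W,'term',[250,225,360,330],.006,.03)
ana(W,'gl',[45,135,165,250],.006,.06)
```

```text
t 3.38 q [ 0.24   0.373 -0.455  0.719  0.005 -0.183] p [0.5074 0.1258 0.0619] phi 114.2 z [ 0.021  0.011 -1.   ] w 69.7 F [-0.6 -0.2  0.4]
term 4964 c [0.5043 0.1241] size [0.0466 0.0504] ang 23.5 mean [0.5013 0.1251] zmax 0.0175 z50 0.0162
gl 5011 c [0.5035 0.0131] size [0.0484 0.0326] ang 50.7 mean [0.4997 0.0139] zmax 0.0313 z50 0.0271
```

View pics/w4.png

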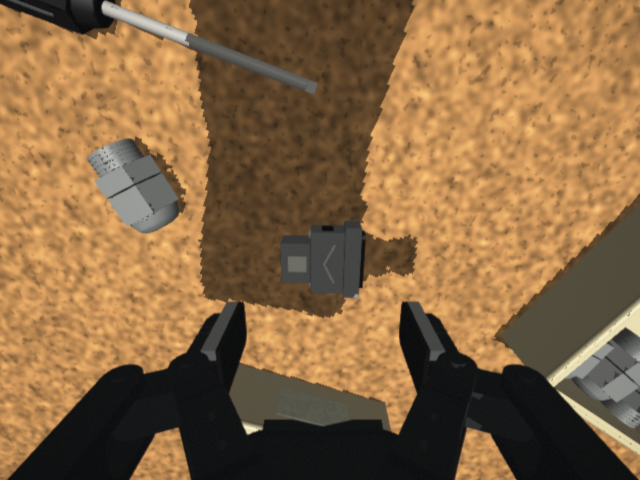

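Request:
play_rows --deltas '[{"x":-0.4,"y":-0.15,"z":-3,"wx":-0.01,"wy":0.02,"wz":-0.01,"fingers":7.0},{"x":0,"y":0,"z":-1.5,"wx":0,"wy":0,"wz":0,"fingers":7.0},{"x":0,"y":0,"z":-0.2,"wx":0,"wy":0,"wz":0,"fingers":7.0},{"x":0,"y":0,"z":0,"wx":0,"wy":0,"wz":0,"fingers":7.0}]'

```text
t: 3.92
tool_pos: [0.5056, 0.1244, 0.016]
ee_rot: [-0.204, 0.979, 0.0, 0.003]
wrist_force: [0.4, -0.3, 0.1]
width: 0.82
```

Run:
```python
from h import *
st()
```

```text
t 3.92 q [ 0.241  0.438 -0.498  0.629  0.    -0.17 ] p [0.5056 0.1244 0.016 ] phi 113.5 z [ 0.006  0.002 -1.   ] w 69.7 F [ 0.4 -0.3  0.1]
```

Request:
play_rows --deltas '[{"x":-0.2,"y":0,"z":-1.0,"wx":0,"wy":0.005,"wz":0,"fingers":7.0},{"x":0,"y":0,"z":-0.5,"wx":0,"wy":0,"wz":0,"fingers":6.5},{"x":0,"y":0,"z":-0.1,"wx":0,"wy":0,"wz":0,"fingers":3},{"x":0,"y":0,"z":0,"wx":0,"wy":0,"wz":0,"fingers":3},{"x":0,"y":0,"z":0,"wx":0,"wy":0,"wz":0,"fingers":3},{"x":0,"y":0,"z":0,"wx":0,"wy":0,"wz":0,"fingers":3}]'

```text
t: 4.68
tool_pos: [0.5049, 0.1247, 0.0007]
ee_rot: [-0.204, 0.979, 0.001, 0.002]
wrist_force: [0.6, 0.2, -0.4]
width: 0.543
```

Run:
```python
from h import *
st(); snap('wrist','w5')
```

```text
t 4.67 q [ 0.241  0.458 -0.515  0.594  0.001 -0.17 ] p [0.5049 0.1247 0.0007] phi 113.5 z [ 0.004  0.002 -1.   ] w 46.2 F [ 0.6  0.2 -0.4]
```

View pics/w5.png

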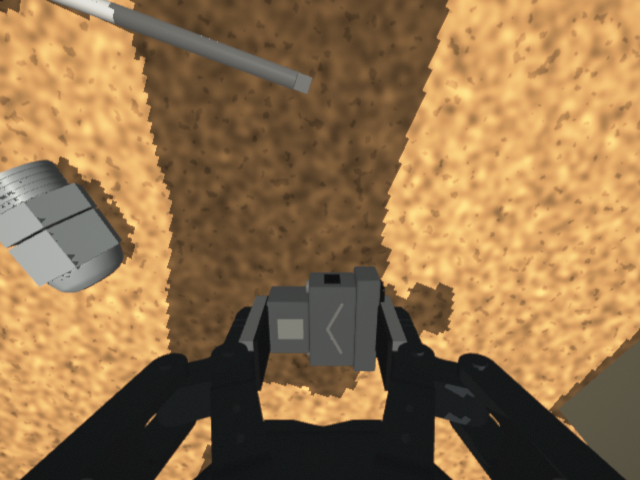

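Request:
play_rows --deltas '[{"x":0,"y":0,"z":3,"wx":0,"wy":0,"wz":0,"fingers":3},{"x":0,"y":0,"z":5,"wx":0,"wy":0,"wz":0,"fingers":3},{"x":1,"y":0.5,"z":4,"wx":0,"wy":0,"wz":-0.08,"fingers":3},{"x":4,"y":1.2,"z":0,"wx":0,"wy":0,"wz":-0.08,"fingers":3},{"x":4.2,"y":1.2,"z":0,"wx":0,"wy":0,"wz":-0.08,"fingers":3},{"x":4.2,"y":1.2,"z":0,"wx":0,"wy":0,"wz":-0.08,"fingers":3},{"x":0,"y":0,"z":0,"wx":0,"wy":0,"wz":0,"fingers":3}]'

```text
t: 5.6
tool_pos: [0.6397, 0.1662, 0.1236]
ee_rot: [-0.04, 0.999, 0.002, 0.0]
wrist_force: [-1.1, 1.1, -0.1]
width: 0.546
```

Run:
```python
from h import *
st(); snap('wrist','w6')
```

```text
t 5.6 q [0.253 0.547 0.03  1.053 0.003 0.172] p [0.6397 0.1662 0.1236] phi 94.6 z [ 0.001  0.003 -1.   ] w 46.4 F [-1.1  1.1 -0.1]
```

View pics/w6.png

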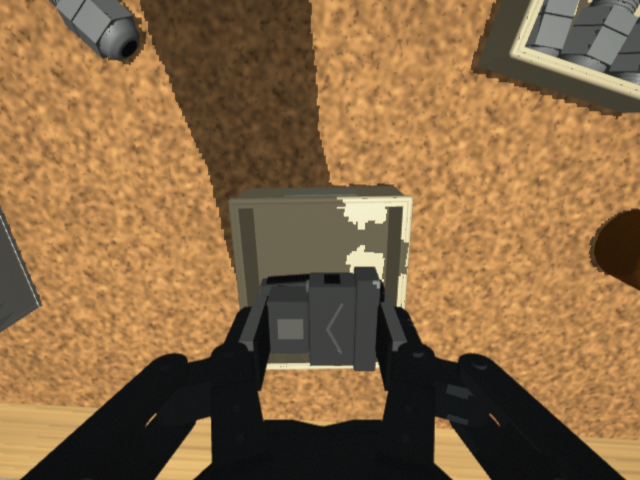

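Request:
play_rows --deltas '[{"x":0.1,"y":0,"z":-4,"wx":0,"wy":0,"wz":0.01,"fingers":3},{"x":0,"y":0,"z":-4,"wx":0,"wy":0,"wz":0,"fingers":3},{"x":0,"y":0,"z":-2,"wx":0,"wy":0,"wz":0,"fingers":3},{"x":0,"y":0,"z":-0.5,"wx":0,"wy":0,"wz":0,"fingers":3},{"x":0,"y":0,"z":0,"wx":0,"wy":0,"wz":0,"fingers":3}]'

```text
t: 6.28
tool_pos: [0.6315, 0.1636, 0.0165]
ee_rot: [-0.047, 0.999, 0.001, -0.004]
wrist_force: [-0.7, 0.8, 1.0]
width: 0.545
```

Run:
```python
from h import *
st()
```

```text
t 6.28 q [ 0.252  0.627 -0.127  0.825  0.003  0.159] p [0.6315 0.1636 0.0165] phi 95.3 z [-0.008  0.001 -1.   ] w 46.3 F [-0.7  0.8  1. ]
```

Request:
play_rows --deltas '[{"x":0.8,"y":0.1,"z":-0.4,"wx":0,"wy":-0.008,"wz":0,"fingers":3},{"x":0,"y":0,"z":-0.2,"wx":0,"wy":0,"wz":0,"fingers":5.6},{"x":0,"y":0,"z":0,"wx":0,"wy":0,"wz":0,"fingers":5.6},{"x":0,"y":0,"z":0,"wx":0,"wy":0,"wz":0,"fingers":5.6},{"x":0,"y":0,"z":4,"wx":0,"wy":0,"wz":0,"fingers":5.6},{"x":0,"y":0,"z":5,"wx":0,"wy":0,"wz":0,"fingers":5.6},{"x":0,"y":0,"z":5,"wx":0,"wy":0,"wz":0,"fingers":5.6},{"x":0,"y":0,"z":2,"wx":0,"wy":0,"wz":0,"fingers":5.6}]'

```text
t: 7.28
tool_pos: [0.6397, 0.1646, 0.1764]
ee_rot: [-0.047, 0.999, 0.001, 0.001]
wrist_force: [0.1, -0.4, 0.1]
width: 0.664
```

Run:
```python
from h import *
st(); snap('wrist','w7')
```

```text
t 7.28 q [2.520e-01 5.170e-01 1.190e-01 1.171e+00 1.000e-03 1.580e-01] p [0.6397 0.1646 0.1764] phi 95.4 z [ 0.002  0.001 -1.   ] w 56.4 F [ 0.1 -0.4  0.1]
```

View pics/w7.png

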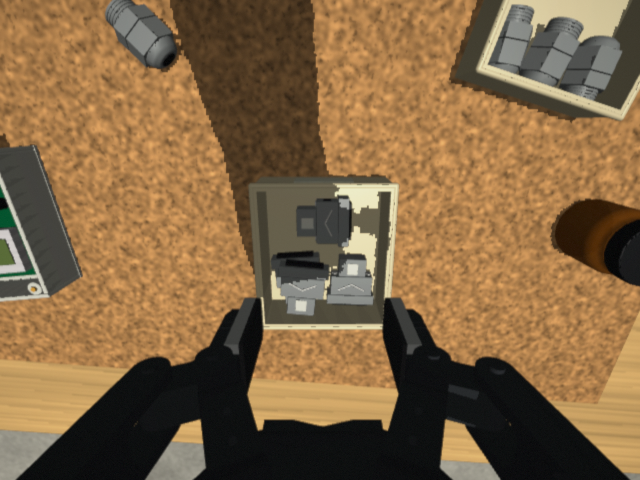

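The terminal lies flat in the empty half of the terminal bin at (325,220). Next I go for gland_b.

Request:
play_rows --deltas '[{"x":-2.7,"y":-3.0,"z":0,"wx":0,"wy":0,"wz":0.155,"fingers":6},{"x":-2.7,"y":-3.0,"z":0,"wx":0,"wy":0,"wz":0.155,"fingers":6},{"x":-2.7,"y":-3.0,"z":-2,"wx":0,"wy":0,"wz":0.155,"fingers":6},{"x":-2.7,"y":-3.0,"z":-3,"wx":0,"wy":0,"wz":0.155,"fingers":6},{"x":-2.5,"y":-3.0,"z":-3,"wx":0,"wy":0,"wz":0.155,"fingers":6},{"x":0,"y":0,"z":0,"wx":0,"wy":0,"wz":0,"fingers":6},{"x":0,"y":0,"z":0,"wx":0,"wy":0,"wz":0,"fingers":6}]'

```text
t: 8.2
tool_pos: [0.5025, 0.0119, 0.0946]
ee_rot: [-0.432, 0.902, 0.004, 0.003]
wrist_force: [0.2, -0.3, 0.5]
width: 0.702
```

Run:
```python
from h import *
st(); snap('wrist','w8')
```

```text
t 8.2 q [ 0.018  0.321 -0.434  0.813  0.009 -0.877] p [0.5025 0.0119 0.0946] phi 141.3 z [ 0.002  0.009 -1.   ] w 59.6 F [ 0.2 -0.3  0.5]
```

View pics/w8.png

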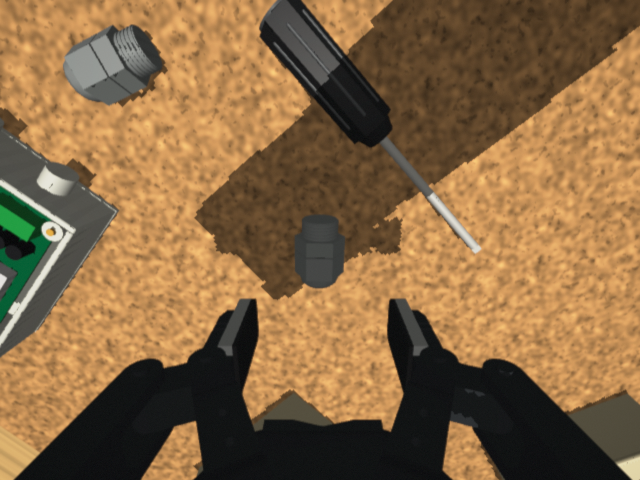

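Run:
```python
from h import *
im,d,cp=load('w8'); W=cloud(d,cp)
ana(W,'gl',[290,210,350,292],.006,.06)
P=W[205:296,285:355].reshape(-1,3);P=P[P[:,2]>.006]
c=np.array([.504,.012]);a=np.radians(50);e=np.array([np.cos(a),np.sin(a)]);f=np.array([-e[1],e[0]])
s=(P[:,:2]-c)@e;q=(P[:,:2]-c)@f
for lo in range(-28,28,4):
    k=(s*1e3>=lo)&(s*1e3<lo+4)
    if k.sum()>5: print(lo,k.sum(),(q[k].min()*1e3).round(1),(q[k].max()*1e3).round(1),(P[k,2].max()*1e3).round(1),(P[k,2][abs(q[k])<.004].mean()*1e3).round(1))
```

```text
gl 3067 c [0.5042 0.0114] size [0.0481 0.0342] ang 49.7 mean [0.5019 0.0083] zmax 0.0312 z50 0.0268
-28 40 -12.0 10.1 27.9 17.8
-24 434 -12.8 11.6 29.2 21.8
-20 205 -12.7 11.6 28.9 27.3
-16 225 -16.1 14.5 31.0 27.3
-12 410 -17.5 16.1 32.4 29.8
-8 273 -17.5 16.3 31.4 30.3
-4 279 -17.6 16.5 31.7 30.1
0 278 -17.6 16.5 32.0 30.2
4 267 -17.6 16.1 31.8 30.4
8 251 -17.7 16.3 32.0 30.2
12 215 -17.7 16.5 31.8 30.2
16 127 -13.1 12.1 29.7 28.4
20 63 -11.7 10.7 28.1 26.9
```

Request:
play_rows --deltas '[{"x":0.3,"y":0.1,"z":-4,"wx":-0.009,"wy":0,"wz":-0.025,"fingers":6},{"x":0,"y":0,"z":-2,"wx":0,"wy":0,"wz":0,"fingers":6},{"x":0,"y":0,"z":0,"wx":0,"wy":0,"wz":0,"fingers":6},{"x":0,"y":0,"z":0,"wx":0,"wy":0,"wz":0,"fingers":6}]'

```text
t: 8.75
tool_pos: [0.513, 0.0157, 0.0368]
ee_rot: [-0.422, 0.907, -0.003, 0.006]
wrist_force: [0.8, -0.4, 0.0]
width: 0.702
```

Run:
```python
from h import *
st()
```

```text
t 8.75 q [ 0.031  0.397 -0.499  0.662 -0.    -0.841] p [0.513  0.0157 0.0368] phi 139.9 z [ 0.013  0.    -1.   ] w 59.7 F [ 0.8 -0.4  0. ]
```

Request:
play_rows --deltas '[{"x":-0.7,"y":-0.3,"z":-1.5,"wx":0,"wy":0.012,"wz":0,"fingers":6},{"x":0,"y":0,"z":0,"wx":0,"wy":0,"wz":0,"fingers":6},{"x":0,"y":0,"z":0,"wx":0,"wy":0,"wz":0,"fingers":6}]'

```text
t: 9.12
tool_pos: [0.5075, 0.0128, 0.0227]
ee_rot: [-0.422, 0.907, -0.001, 0.002]
wrist_force: [0.1, 0.1, -0.6]
width: 0.705
```

Run:
```python
from h import *
st()
```

```text
t 9.12 q [ 0.025  0.413 -0.52   0.634  0.    -0.846] p [0.5075 0.0128 0.0227] phi 139.9 z [ 0.004  0.    -1.   ] w 59.9 F [ 0.1  0.1 -0.6]
```

Request:
play_rows --deltas '[{"x":-0.2,"y":0,"z":-1.2,"wx":0,"wy":0.003,"wz":0,"fingers":6},{"x":-0.1,"y":0,"z":-0.8,"wx":0,"wy":0,"wz":0,"fingers":5},{"x":0,"y":0,"z":0,"wx":0,"wy":0,"wz":0,"fingers":2},{"x":0,"y":0,"z":0,"wx":0,"wy":0,"wz":0,"fingers":2},{"x":0,"y":0,"z":0,"wx":0,"wy":0,"wz":0,"fingers":2},{"x":0,"y":0,"z":0,"wx":0,"wy":0,"wz":0,"fingers":2}]'

```text
t: 9.88
tool_pos: [0.5043, 0.0127, 0.0019]
ee_rot: [-0.422, 0.907, -0.0, 0.001]
wrist_force: [-0.3, -0.6, -0.3]
width: 0.378
```

Run:
```python
from h import *
st();snap('wrist','w9')
```

```text
t 9.88 q [ 0.025  0.439 -0.548  0.583  0.    -0.846] p [0.5043 0.0127 0.0019] phi 139.9 z [ 0.001  0.    -1.   ] w 32.1 F [-0.3 -0.6 -0.3]
```

View pics/w9.png

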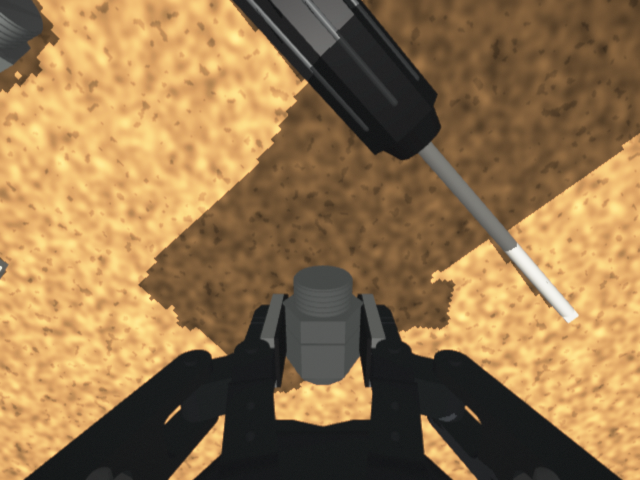

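Request:
play_rows --deltas '[{"x":0,"y":0,"z":3,"wx":0,"wy":0,"wz":0,"fingers":2},{"x":0,"y":0,"z":5,"wx":0,"wy":0,"wz":0,"fingers":2},{"x":0,"y":0.5,"z":4,"wx":0,"wy":0,"wz":0,"fingers":2},{"x":-1.1,"y":4.3,"z":0,"wx":0,"wy":0,"wz":-0.15,"fingers":2},{"x":-1.1,"y":4.4,"z":0,"wx":0,"wy":0,"wz":-0.15,"fingers":2},{"x":-1.1,"y":4.4,"z":0,"wx":0,"wy":0,"wz":-0.15,"fingers":2},{"x":-1.1,"y":4.4,"z":0,"wx":0,"wy":0,"wz":-0.15,"fingers":2},{"x":-1.1,"y":4.4,"z":0,"wx":0,"wy":0,"wz":-0.15,"fingers":2},{"x":-1.1,"y":4.4,"z":0,"wx":0,"wy":0,"wz":-0.15,"fingers":2},{"x":-1.0,"y":4.0,"z":0,"wx":0,"wy":0,"wz":-0.15,"fingers":2},{"x":0,"y":0,"z":0,"wx":0,"wy":0,"wz":0,"fingers":2},{"x":0,"y":0,"z":0,"wx":0,"wy":0,"wz":0,"fingers":2}]'

```text
t: 11.42
tool_pos: [0.4254, 0.3297, 0.1251]
ee_rot: [0.108, 0.994, 0.0, 0.003]
wrist_force: [0.2, 0.6, -1.6]
width: 0.374
```

Run:
```python
from h import *
st();snap('wrist','w10')
```

```text
t 11.43 q [ 0.661  0.347 -0.303  0.917 -0.003  0.877] p [0.4254 0.3297 0.1251] phi 77.7 z [ 0.005 -0.    -1.   ] w 31.8 F [ 0.2  0.6 -1.6]
```

View pics/w10.png

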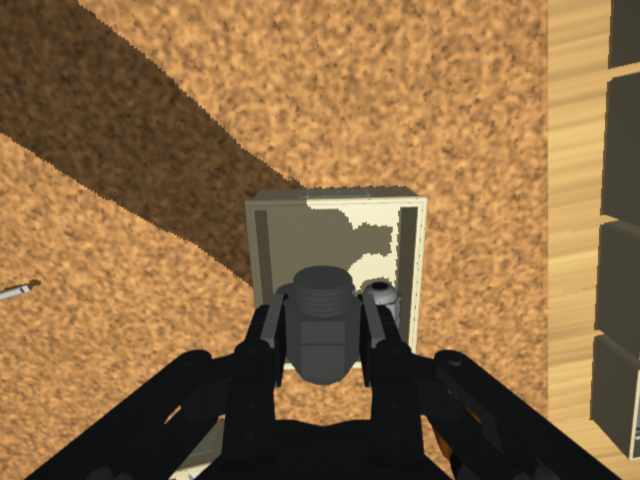

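Request:
play_rows --deltas '[{"x":0.2,"y":-0.7,"z":-3,"wx":0,"wy":0,"wz":0.02,"fingers":2},{"x":0,"y":0,"z":-3,"wx":0,"wy":0,"wz":0,"fingers":2},{"x":0,"y":0,"z":0,"wx":0,"wy":0,"wz":0,"fingers":2},{"x":0,"y":0,"z":0,"wx":0,"wy":0,"wz":0,"fingers":2}]'

```text
t: 11.98
tool_pos: [0.4297, 0.3187, 0.0655]
ee_rot: [0.1, 0.995, 0.001, 0.003]
wrist_force: [-0.3, 1.3, -0.7]
width: 0.377
```

Run:
```python
from h import *
s=st(); c=np.array([.4563,.332]);a=np.radians(-11);e=np.array([np.cos(a),np.sin(a)]);f=np.array([-e[1],e[0]]);p=s['tool_pos'][:2]-c;print(p@e,p@f)
```

```text
t 11.97 q [ 0.64   0.398 -0.401  0.766 -0.004  0.84 ] p [0.4297 0.3187 0.0655] phi 78.5 z [ 0.007  0.001 -1.   ] w 32.1 F [-0.3  1.3 -0.7]
-0.023535614717465157 -0.018152273855733765
```

Request:
play_rows --deltas '[{"x":-0.1,"y":0.5,"z":-2.5,"wx":0,"wy":0.005,"wz":0,"fingers":2},{"x":0,"y":0.1,"z":-2,"wx":0,"wy":0,"wz":0,"fingers":2},{"x":0,"y":0,"z":-0.5,"wx":0,"wy":0,"wz":0,"fingers":2},{"x":0,"y":0,"z":0,"wx":0,"wy":0,"wz":0,"fingers":2}]'

```text
t: 12.48
tool_pos: [0.4331, 0.3264, 0.0202]
ee_rot: [0.101, 0.995, 0.004, 0.005]
wrist_force: [-0.7, 0.3, 0.3]
width: 0.37
```

Run:
```python
from h import *
s=st(); c=np.array([.4563,.332]);a=np.radians(-11);e=np.array([np.cos(a),np.sin(a)]);f=np.array([-e[1],e[0]]);p=s['tool_pos'][:2]-c;print(p@e,p@f)
```

```text
t 12.47 q [ 0.646  0.458 -0.445  0.656 -0.001  0.848] p [0.4331 0.3264 0.0202] phi 78.5 z [ 0.01   0.006 -1.   ] w 31.5 F [-0.7  0.3  0.3]
-0.021691717439865234 -0.009921096377837103
```

Request:
play_rows --deltas '[{"x":-0.4,"y":-0.3,"z":-0.7,"wx":-0.006,"wy":0.01,"wz":0,"fingers":2},{"x":0,"y":0,"z":-0.3,"wx":0,"wy":0,"wz":0,"fingers":2},{"x":0,"y":0,"z":0,"wx":0,"wy":0,"wz":0,"fingers":4.4},{"x":0,"y":0,"z":0,"wx":0,"wy":0,"wz":0,"fingers":4.4},{"x":0,"y":0,"z":0,"wx":0,"wy":0,"wz":0,"fingers":4.4},{"x":0,"y":0,"z":3,"wx":0,"wy":0,"wz":0,"fingers":4.4},{"x":0,"y":0,"z":5,"wx":0,"wy":0,"wz":0,"fingers":4.4},{"x":0,"y":0,"z":6,"wx":0,"wy":0,"wz":0,"fingers":4.4},{"x":0,"y":0,"z":2,"wx":0,"wy":0,"wz":0,"fingers":4.4}]'

```text
t: 13.6
tool_pos: [0.4281, 0.3226, 0.1745]
ee_rot: [0.101, 0.995, -0.0, -0.001]
wrist_force: [0.5, -0.1, -0.1]
width: 0.516
```

Run:
```python
from h import *
st();snap('wrist','w11')
```

```text
t 13.6 q [ 0.645  0.31  -0.219  1.044  0.     0.847] p [0.4281 0.3226 0.1745] phi 78.5 z [-0.002 -0.001 -1.   ] w 43.9 F [ 0.5 -0.1 -0.1]
```

View pics/w11.png

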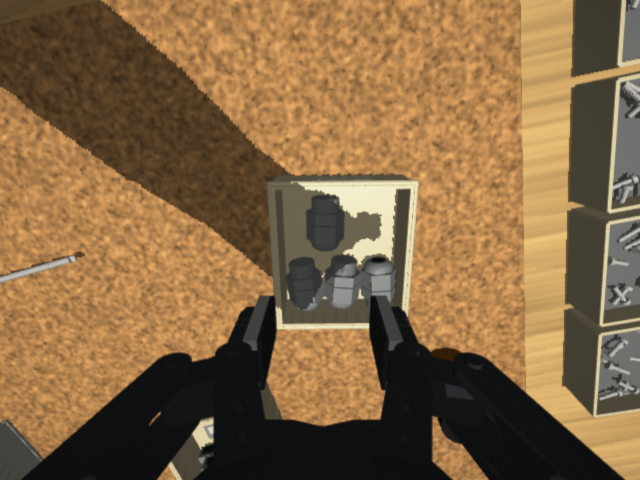

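gland_b lies at (323,222) in the empty half of the gland bin. Next is gland_a.

Request:
play_rows --deltas '[{"x":1.1,"y":-5.2,"z":0,"wx":0,"wy":0,"wz":0,"fingers":6},{"x":1.1,"y":-5.2,"z":0,"wx":0,"wy":0,"wz":0,"fingers":6},{"x":1.1,"y":-5.2,"z":0,"wx":0,"wy":0,"wz":0,"fingers":6},{"x":1.1,"y":-5.2,"z":0,"wx":0,"wy":0,"wz":0,"fingers":6},{"x":1.1,"y":-5.2,"z":0,"wx":0,"wy":0,"wz":0,"fingers":6},{"x":1.1,"y":-5.2,"z":0,"wx":0,"wy":0,"wz":0,"fingers":6},{"x":1.1,"y":-5.2,"z":-2,"wx":0,"wy":0,"wz":-0.01,"fingers":6},{"x":1.1,"y":-5.2,"z":-3,"wx":0,"wy":0,"wz":-0.01,"fingers":6},{"x":0.9,"y":-4.8,"z":-2.5,"wx":0,"wy":0,"wz":-0.01,"fingers":6},{"x":0,"y":0,"z":0,"wx":0,"wy":0,"wz":0,"fingers":6},{"x":0,"y":0,"z":0,"wx":0,"wy":0,"wz":0,"fingers":6}]'

```text
t: 15.02
tool_pos: [0.5254, -0.1534, 0.0928]
ee_rot: [0.114, 0.993, 0.002, -0.0]
wrist_force: [0.2, 0.3, 0.8]
width: 0.702
```

Run:
```python
from h import *
st();im,d,cp=snap('wrist','w12')
print(r.spot_in('wrist','gland_a'))
W=cloud(d,cp)
ana(W,'gl',[280,180,380,295],.008,.06)
```

```text
t 15.03 q [-0.286  0.393 -0.325  0.854  0.004 -0.058] p [ 0.5254 -0.1534  0.0928] phi 76.9 z [ 0.     0.004 -1.   ] w 59.7 F [0.2 0.3 0.8]
[{'bbox': [298.4, 212.7, 347.5, 288.1], 'score': 0.69}]
gl 3101 c [ 0.5247 -0.1537] size [0.0344 0.048 ] ang 75.2 mean [ 0.521  -0.1531] zmax 0.0312 z50 0.0268
```

View pics/w12.png

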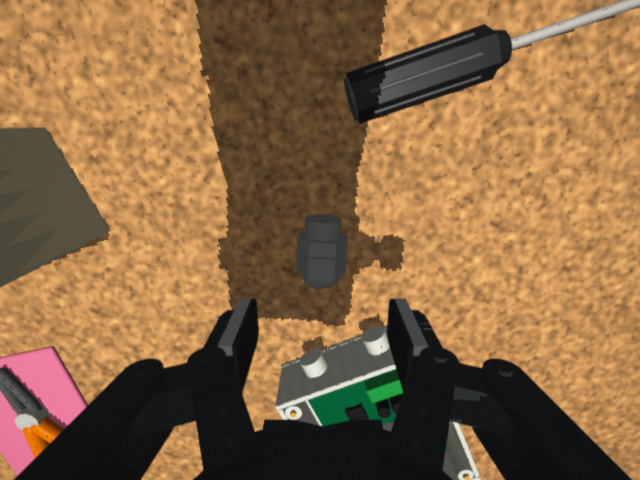

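Request:
play_rows --deltas '[{"x":0,"y":0,"z":-3,"wx":0,"wy":0,"wz":-0.02,"fingers":6},{"x":-0.2,"y":0,"z":-3,"wx":0,"wy":0,"wz":0,"fingers":6},{"x":-0.2,"y":0,"z":-1,"wx":0,"wy":0,"wz":0,"fingers":6},{"x":0,"y":0,"z":0,"wx":0,"wy":0,"wz":0,"fingers":6},{"x":0,"y":0,"z":0,"wx":0,"wy":0,"wz":0,"fingers":6}]'

```text
t: 15.75
tool_pos: [0.5253, -0.1482, 0.027]
ee_rot: [0.119, 0.993, 0.001, 0.005]
wrist_force: [-0.2, 0.9, 0.5]
width: 0.702
```

Run:
```python
from h import *
st()
```

```text
t 15.75 q [-0.277  0.456 -0.426  0.68   0.004 -0.038] p [ 0.5253 -0.1482  0.027 ] phi 76.3 z [ 0.01   0.002 -1.   ] w 59.7 F [-0.2  0.9  0.5]
```

Request:
play_rows --deltas '[{"x":0,"y":-0.5,"z":-1.5,"wx":0,"wy":0.01,"wz":-0.01,"fingers":6},{"x":0,"y":0,"z":-0.8,"wx":0,"wy":0,"wz":0,"fingers":5},{"x":0,"y":0,"z":-0.1,"wx":0,"wy":0,"wz":0,"fingers":2},{"x":0,"y":0,"z":0,"wx":0,"wy":0,"wz":0,"fingers":2},{"x":0,"y":0,"z":0,"wx":0,"wy":0,"wz":0,"fingers":2},{"x":0,"y":0,"z":0,"wx":0,"wy":0,"wz":0,"fingers":2}]'

```text
t: 16.5
tool_pos: [0.5271, -0.1542, 0.0037]
ee_rot: [0.125, 0.992, 0.001, 0.001]
wrist_force: [0.1, 0.1, -0.2]
width: 0.372
```

Run:
```python
from h import *
st();snap('wrist','w13')
```

```text
t 16.5 q [-0.286  0.493 -0.436  0.639  0.002 -0.035] p [ 0.5271 -0.1542  0.0037] phi 75.7 z [ 0.003  0.001 -1.   ] w 31.7 F [ 0.1  0.1 -0.2]
```

View pics/w13.png

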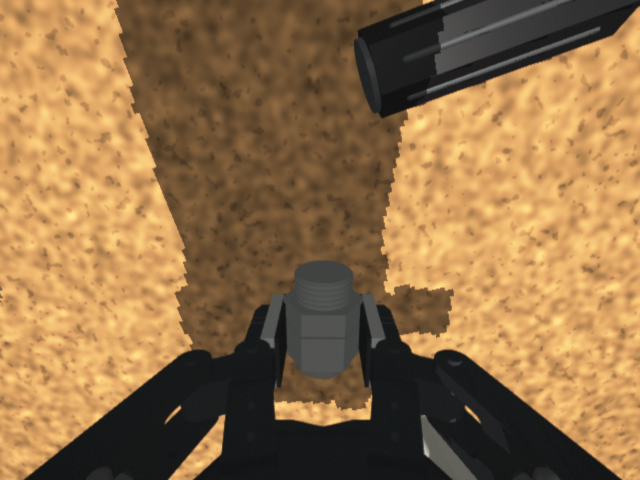

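Run:
```python
from h import *
im,d,cp=load('w11'); W=cloud(d,cp)
c=np.array([.4563,.332]);a=np.radians(-11);e=np.array([np.cos(a),np.sin(a)]);f=np.array([-e[1],e[0]])
ana(W,'rim',[265,172,420,330],.046,.07)
P=W[185:255,285:400].reshape(-1,3);s=(P[:,:2]-c)@e;q=(P[:,:2]-c)@f
k=(P[:,2]>.012)&(abs(q)<.05)&(s<.002)&(s>-.058)
print(np.percentile(s[k],[2,98]),np.percentile(q[k],[2,98]),P[k,2].max())
```

```text
rim 4101 c [0.4564 0.333 ] size [0.1202 0.1353] ang 79.0 mean [0.4428 0.3327] zmax 0.0517 z50 0.0502
[-0.04845137 -0.00390893] [-0.0292502   0.00322953] 0.036590808404539876
```

Request:
play_rows --deltas '[{"x":0,"y":0,"z":3,"wx":0,"wy":0,"wz":0,"fingers":2},{"x":0,"y":0,"z":5,"wx":0,"wy":0,"wz":0,"fingers":2},{"x":-0.5,"y":2,"z":4,"wx":0,"wy":0,"wz":0,"fingers":2},{"x":-1,"y":5.3,"z":0,"wx":0,"wy":0,"wz":0.01,"fingers":2},{"x":-1,"y":5.3,"z":0,"wx":0,"wy":0,"wz":0.01,"fingers":2},{"x":-1,"y":5.3,"z":0,"wx":0,"wy":0,"wz":0.01,"fingers":2},{"x":-1,"y":5.3,"z":0,"wx":0,"wy":0,"wz":0.01,"fingers":2},{"x":-1,"y":5.3,"z":0,"wx":0,"wy":0,"wz":0.01,"fingers":2},{"x":-1,"y":5.3,"z":0,"wx":0,"wy":0,"wz":0.01,"fingers":2},{"x":-1,"y":5.3,"z":0,"wx":0,"wy":0,"wz":0,"fingers":2},{"x":-1,"y":5.3,"z":0,"wx":0,"wy":0,"wz":0,"fingers":2},{"x":-1,"y":4.5,"z":0,"wx":0,"wy":0,"wz":0,"fingers":2},{"x":0,"y":0,"z":0,"wx":0,"wy":0,"wz":0,"fingers":2},{"x":0,"y":0,"z":0,"wx":0,"wy":0,"wz":0,"fingers":2}]'

```text
t: 18.3
tool_pos: [0.4285, 0.3488, 0.126]
ee_rot: [0.096, 0.995, 0.001, 0.004]
wrist_force: [-0.4, -0.4, 1.1]
width: 0.373
```

```bash
cat >> h.py <<'E'
def gb(s):
    c=np.array([.4563,.332]);a=np.radians(-11);e=np.array([np.cos(a),np.sin(a)]);f=np.array([-e[1],e[0]]);p=s['tool_pos'][:2]-c
    print('in gland bin',(p@e).round(4),(p@f).round(4)); t=c-.026*e+.018*f; print('need cm',((t-s['tool_pos'][:2])*100).round(2))
E
python3 - <<'E'
from h import *
gb(st());snap('wrist','w14')
E
```

```text
t 18.3 q [ 0.686  0.366 -0.27   0.927 -0.004  0.877] p [0.4285 0.3488 0.126 ] phi 79.0 z [ 0.008  0.001 -1.   ] w 31.7 F [-0.4 -0.4  1.1]
in gland bin -0.0305 0.0112
need cm [0.57 0.58]
```

View pics/w14.png

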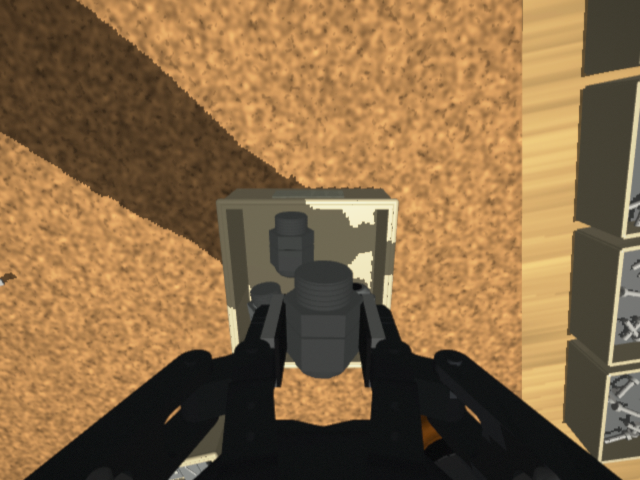

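Request:
play_rows --deltas '[{"x":0.5,"y":0.6,"z":-3,"wx":0,"wy":0.006,"wz":0,"fingers":2},{"x":0,"y":0,"z":-3,"wx":0,"wy":0,"wz":0,"fingers":2},{"x":0,"y":0,"z":-0.8,"wx":0,"wy":0,"wz":0,"fingers":2},{"x":0,"y":0,"z":0,"wx":0,"wy":0,"wz":0,"fingers":2},{"x":0,"y":0,"z":0,"wx":0,"wy":0,"wz":0,"fingers":2}]'

```text
t: 18.98
tool_pos: [0.4366, 0.3499, 0.0589]
ee_rot: [0.1, 0.995, 0.001, 0.002]
wrist_force: [0.4, 0.1, -0.5]
width: 0.374
```

Run:
```python
from h import *
gb(st())
```

```text
t 18.98 q [ 0.676  0.441 -0.347  0.777 -0.001  0.877] p [0.4366 0.3499 0.0589] phi 78.5 z [ 0.005  0.003 -1.   ] w 31.8 F [ 0.4  0.1 -0.5]
in gland bin -0.0228 0.0138
need cm [-0.24  0.47]
```

Request:
play_rows --deltas '[{"x":-0.25,"y":0.45,"z":-1.4,"wx":0,"wy":0,"wz":0,"fingers":2},{"x":0,"y":0,"z":0,"wx":0,"wy":0,"wz":0,"fingers":2},{"x":0,"y":0,"z":0,"wx":0,"wy":0,"wz":0,"fingers":2}]'

```text
t: 19.35
tool_pos: [0.435, 0.3557, 0.0458]
ee_rot: [0.1, 0.995, 0.003, 0.003]
wrist_force: [0.3, 0.2, -0.3]
width: 0.374
```

Run:
```python
from h import *
gb(st())
```

```text
t 19.35 q [ 0.686  0.457 -0.362  0.744 -0.001  0.886] p [0.435  0.3557 0.0458] phi 78.5 z [ 0.007  0.005 -1.   ] w 31.8 F [ 0.3  0.2 -0.3]
in gland bin -0.0254 0.0192
need cm [-0.08 -0.1 ]
```

Request:
play_rows --deltas '[{"x":0,"y":-0.1,"z":0,"wx":0,"wy":0,"wz":0,"fingers":3.9},{"x":0,"y":0,"z":0,"wx":0,"wy":0,"wz":0,"fingers":3.9},{"x":0,"y":0,"z":0,"wx":0,"wy":0,"wz":0,"fingers":3.9},{"x":0,"y":0,"z":3,"wx":0,"wy":0,"wz":0,"fingers":3.9},{"x":0,"y":0,"z":5,"wx":0,"wy":0,"wz":0,"fingers":3.9},{"x":0,"y":0,"z":5,"wx":0,"wy":0,"wz":0,"fingers":4.4}]'

```text
t: 20.1
tool_pos: [0.4319, 0.3522, 0.175]
ee_rot: [0.1, 0.995, -0.001, 0.0]
wrist_force: [0.9, 0.4, -0.3]
width: 0.516
```

Run:
```python
from h import *
st();im,d,cp=snap('wrist','w15')
W=cloud(d,cp)
c=np.array([.4563,.332]);a=np.radians(-11);e=np.array([np.cos(a),np.sin(a)]);f=np.array([-e[1],e[0]])
P=W.reshape(-1,3);s=(P[:,:2]-c)@e;q=(P[:,:2]-c)@f
k=(P[:,2]>.012)&(abs(q)<.05)&(s<.002)&(s>-.058)&(P[:,2]<.1);print(P[k,2].max())
```

```text
t 20.1 q [ 6.850e-01  3.440e-01 -1.670e-01  1.061e+00 -1.000e-03  8.850e-01] p [0.4319 0.3522 0.175 ] phi 78.5 z [-0.    -0.001 -1.   ] w 43.9 F [ 0.9  0.4 -0.3]
0.036169541182243026
```

View pics/w15.png

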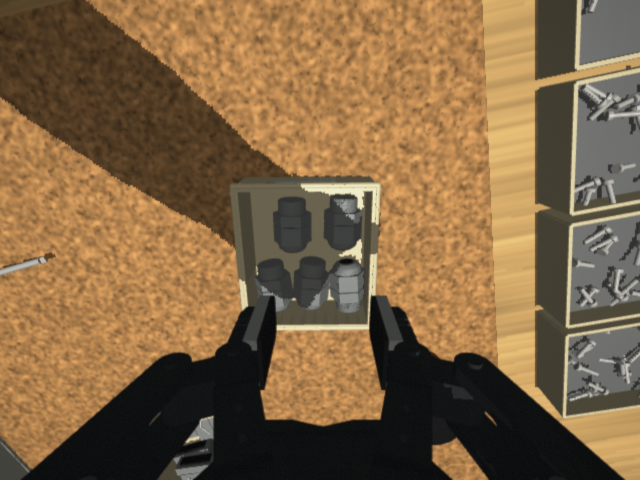

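Both glands are in the gland bin, at (292,222) and (342,220). Before the screwdriver I check the arm's reach for a horizontal tool pose by fitting a simple arm model to the joint readings.

```bash
cat > kin.py <<'E'
import numpy as np
from scipy.optimize import least_squares
D=np.array([[.26,-.138,1.173,.227,.473,.231],[.177,-.249,1.143,.333,.342,.231],[.267,-.208,1.086,.5128,.1111,.2015],[.376,-.466,.714,.4988,.1347,.057],[.373,-.455,.719,.5074,.1258,.0619],[.438,-.498,.629,.5056,.1244,.016],[.458,-.515,.594,.5049,.1247,.0007],[.547,.03,1.053,.6397,.1662,.1236],[.627,-.127,.825,.6315,.1636,.0165],[.517,.119,1.171,.6397,.1646,.1764],[.321,-.434,.813,.5025,.0119,.0946],[.397,-.499,.662,.513,.0157,.0368],[.439,-.548,.583,.5043,.0127,.0019],[.347,-.303,.917,.4254,.3297,.1251],[.31,-.219,1.044,.4281,.3226,.1745],[.393,-.325,.854,.5254,-.1534,.0928],[.493,-.436,.639,.5271,-.1542,.0037],[.441,-.347,.777,.4366,.3499,.0589],[.344,-.167,1.061,.4319,.3522,.175]])
q2,q3,q4=D[:,0],D[:,1],D[:,2]; r=np.hypot(D[:,3],D[:,4]); z=D[:,5]
def f(p,Lt):
    r0,z0,L1,c1,L2,c2=p; th=q2-q3+q4
    rr=r0+L1*np.sin(q2+c1)+L2*np.cos(q2-q3+c2)+Lt*np.cos(th)
    zz=z0+L1*np.cos(q2+c1)-L2*np.sin(q2-q3+c2)-Lt*np.sin(th)
    return np.r_[rr-r,zz-z]
if __name__=='__main__':
  for Lt in (.1,.15,.2,.25,.3,.35):
    b=min((least_squares(f,[0,.3,.3,c,.3,c2],args=(Lt,)) for c in(0,.5,-.5) for c2 in (0,.5,1)),key=lambda s:s.cost)
    print(Lt,b.x.round(3),np.sqrt(2*b.cost/38).round(5))
E
python3 kin.py
```

```text
0.1 [ 0.002 -0.12   0.559  0.005  0.388 -0.167] 0.00142
0.15 [ 0.002 -0.07   0.561  0.004  0.388 -0.165] 0.00121
0.2 [ 0.002 -0.021  0.562  0.003  0.389 -0.164] 0.00099
0.25 [ 0.001  0.029  0.563  0.002  0.389 -0.162] 0.00078
0.3 [ 0.001  0.078  0.564  0.001  0.39  -0.16 ] 0.00058
0.35 [ 0.001  0.127  0.565 -0.     0.39  -0.158] 0.00038
```

Run:
```python
from kin import *
g=lambda p:f(p[:6],p[6])
b=least_squares(g,[0,.15,.565,0,.39,-.16,.38]);print(b.x.round(4),np.sqrt(2*b.cost/38))
r0,z0,L1,c1,L2,c2,Lt=b.x
lim=[(-.83,1.72),(-1.28,1.37),(-1.9,2.12)]
for th in (0,.1,.2,.3,.45,.6,.8):
  for gz in (.165,.20,.25,.30):
    # grasp at R=.564+, TCP 19mm further
    R=.564+.019*np.cos(th); Z=gz-.019*np.sin(th)
    wr=R-r0-Lt*np.cos(th); wz=Z-z0+Lt*np.sin(th)
    d=np.hypot(wr,wz)
    out=[]
    for q3 in np.linspace(-1.28,1.37,2651):
        pass
    # solve numerically
    best=None
    for i in [(a,c) for a in(-.6,0,.6,1.2) for c in(-1,0,1)]:
        s=least_squares(lambda q:[L1*np.sin(q[0]+c1)+L2*np.cos(q[0]-q[1]+c2)-wr,L1*np.cos(q[0]+c1)-L2*np.sin(q[0]-q[1]+c2)-wz],i)
        q=[s.x[0],s.x[1],th-s.x[0]+s.x[1]]
        ok=s.cost<1e-8 and all(l<=v<=h for v,(l,h) in zip(q,lim))
        if s.cost<1e-8 and (best is None or ok): best=(ok,np.round(q,2))
    print(th,gz,best)
```

```text
[ 0.0009  0.2053  0.5674 -0.0019  0.3908 -0.1554  0.4287] 0.0001664941059728922
0 0.165 None
0 0.2 None
0 0.25 None
0 0.3 (False, array([ 1.19, -1.8 , -2.99]))
0.1 0.165 None
0.1 0.2 None
0.1 0.25 (False, array([ 0.98, -1.69, -2.57]))
0.1 0.3 (False, array([ 1.3 , -1.95, -3.15]))
0.2 0.165 None
0.2 0.2 (False, array([ 1.01, -1.67, -2.47]))
0.2 0.25 (False, array([ 1.34, -1.95, -3.09]))
0.2 0.3 (False, array([ 0.16, -1.38, -1.34]))
0.3 0.165 (False, array([ 1.44, -1.87, -3.01]))
0.3 0.2 (False, array([ 1.42, -1.95, -3.08]))
0.3 0.25 (False, array([ 0.22, -1.38, -1.3 ]))
0.3 0.3 (True, array([ 0.  , -1.27, -0.97]))
0.45 0.165 (False, array([ 0.37, -1.38, -1.31]))
0.45 0.2 (False, array([ 0.21, -1.32, -1.07]))
0.45 0.25 (True, array([ 0.02, -1.22, -0.78]))
0.45 0.3 (True, array([-0.12, -1.11, -0.54]))
0.6 0.165 (True, array([ 0.17, -1.22, -0.79]))
0.6 0.2 (True, array([ 0.06, -1.15, -0.61]))
0.6 0.25 (True, array([-0.06, -1.06, -0.39]))
0.6 0.3 (True, array([-0.15, -0.95, -0.2 ]))
0.8 0.165 (True, array([ 0.08, -1.  , -0.28]))
0.8 0.2 (True, array([ 0.01, -0.94, -0.15]))
0.8 0.25 (True, array([-0.07, -0.85,  0.02]))
0.8 0.3 (True, array([-0.13, -0.74,  0.18]))
```

```bash
cat > fk.py <<'E'
import numpy as np
r0,z0,L1,c1,L2,c2,Lt=[0.0009,0.2053,0.5674,-0.0019,0.3908,-0.1554,0.4287]
LIM=np.array([[-2.78,2.78],[-.83,1.72],[-1.28,1.37],[-1.9,2.12],[-1.57,1.48],[-3.14,3.14]])
D45=0.0
def fk(q,d45=None):
    d45=D45 if d45 is None else d45
    q1,q2,q3,q4,q5,q6=q
    r=np.array([np.cos(q1),np.sin(q1),0]);t=np.array([-np.sin(q1),np.cos(q1),0]);k=np.array([0,0,1.])
    th=q2-q3+q4
    u=np.cos(th)*r-np.sin(th)*k; n=np.sin(th)*r+np.cos(th)*k
    w=(r0+L1*np.sin(q2+c1)+L2*np.cos(q2-q3+c2))*r+(z0+L1*np.cos(q2+c1)-L2*np.sin(q2-q3+c2))*k
    u2=np.cos(q5)*u+np.sin(q5)*t; t2=np.cos(q5)*t-np.sin(q5)*u
    p=w+d45*u+(Lt-d45)*u2
    # roll about u2 by q6: at q6=0 x=-n,y=t2
    x0=-n;y0=t2
    x=np.cos(q6)*x0+np.sin(q6)*y0; y=np.cos(q6)*y0-np.sin(q6)*x0
    return p,np.stack([x,y,u2],1),w
E
python3 - <<'E'
from fk import *
from scipy.spatial.transform import Rotation as R
# checks
for q,p,phi in [([.018,.321,-.434,.813,.009,-.877],[.5025,.0119,.0946],141.3),([1.123,.26,-.138,1.173,0,1.571],[.2273,.4732,.2313],64.3)]:
    P,M,_=fk(q);print(P.round(4),p,np.degrees(np.arctan2(M[1,1],M[0,1])),phi,M[:,2].round(3))
from scipy.optimize import least_squares
bin=np.array([.4480,-.344])
rng=np.random.default_rng(0)
for d45 in (0,.1):
  res=[]
  for side in (1,-1):
   for k in range(150):
    q0=rng.uniform(LIM[:,0],LIM[:,1]);q0[0]=rng.uniform(-1.5,1)
    def f(q):
        P,M,_=fk(q,d45);g=P-.019*M[:,2]
        b=side*M[:,0]
        return np.r_[(g[:2]-bin-0.0)*10,(g[2]-.17)*10,b[0],b[1],min(0,-b[2])*3]
    s=least_squares(f,q0,bounds=(LIM[:,0]+.06,LIM[:,1]-.06))
    P,M,w=fk(s.x,d45); g=P-.019*M[:,2]; b=side*M[:,0]
    if np.linalg.norm(g-[*bin,.17])<.004 and b[2]<-.9: res.append((side,round(np.degrees(np.arccos(-b[2])),1),np.degrees(np.arctan2(M[1,2],M[0,2])).round(0),s.x.round(2),w.round(2)))
  res.sort(key=lambda a:a[1])
  print('d45',d45,len(res))
  for side in(1,-1):
    n=0
    for a in [x for x in res if x[0]==side]:
        print(a); n+=1
        if n>14:break
E
```

```text
[0.5026 0.0129 0.0948] [0.5025, 0.0119, 0.0946] 141.28134298179316 141.3 [ 0.003  0.009 -1.   ]
[0.2273 0.4732 0.2313] [0.2273, 0.4732, 0.2313] 64.33149077789709 64.3 [-0. -0. -1.]Traceback (most recent call last):
  File "<stdin>", line 18, in <module>
    return func(*args, **kwargs)
    raise ValueError("Initial guess is outside of provided bounds")
ValueError: Initial guess is outside of provided bounds
```

```bash
cat > srch.py <<'E'
from fk import *
from scipy.optimize import least_squares
bin=np.array([.4480,-.344])
rng=np.random.default_rng(0)
for d45 in (0,.1):
  res=[]
  for side in (1,-1):
   for k in range(100):
    q0=rng.uniform(LIM[:,0]+.1,LIM[:,1]-.1);q0[0]=rng.uniform(-1.5,1)
    def f(q):
        P,M,_=fk(q,d45);g=P-.019*M[:,2]
        b=side*M[:,0]
        return np.r_[(g[:2]-bin-0.0)*10,(g[2]-.17)*10,b[0],b[1],min(0,-b[2])*3]
    s=least_squares(f,q0,bounds=(LIM[:,0]+.06,LIM[:,1]-.06),max_nfev=60)
    P,M,w=fk(s.x,d45); g=P-.019*M[:,2]; b=side*M[:,0]
    if np.linalg.norm(g-[*bin,.17])<.004 and b[2]<-.85: res.append((side,round(np.degrees(np.arccos(-b[2])),1),np.degrees(np.arctan2(M[1,2],M[0,2])).round(0),M[2,2].round(2),s.x.round(2),w.round(2)))
  res.sort(key=lambda a:a[1])
  print('d45',d45,len(res))
  for side in(1,-1):
    n=0
    for a in [x for x in res if x[0]==side]:
        print(*a); n+=1
        if n>12:break
E
python3 srch.py
```

```text
d45 0 121
1 0.2 -85.0 -0.0 [ 0.15  0.89 -0.9   1.28 -1.51  3.08] [0.41 0.06 0.17]
1 0.2 -85.0 -0.0 [ 0.15  0.89 -0.9   1.28 -1.51  3.08] [0.41 0.06 0.17]
1 0.2 -85.0 -0.0 [ 0.15  0.89 -0.9   1.28 -1.51  3.08] [0.41 0.06 0.17]
1 0.2 -85.0 -0.0 [ 0.15  0.89 -0.9   1.28 -1.51  3.08] [0.41 0.06 0.17]
1 0.2 -85.0 -0.0 [ 0.15  0.89 -0.9   1.28 -1.51  3.08] [0.41 0.06 0.17]
1 0.2 -85.0 -0.0 [ 0.15  0.89 -0.9   1.28 -1.51  3.08] [0.41 0.06 0.17]
1 0.2 -85.0 -0.0 [ 0.15  0.89 -0.9   1.28 -1.51  3.08] [0.41 0.06 0.17]
1 0.2 -85.0 0.0 [ 0.15  0.9  -0.9   1.4  -1.51 -3.08] [0.41 0.06 0.17]
1 0.2 -85.0 -0.0 [ 0.15  0.89 -0.9   1.28 -1.51  3.08] [0.41 0.06 0.17]
1 0.2 -85.0 0.0 [ 0.15  0.9  -0.9   1.4  -1.51 -3.08] [0.41 0.06 0.17]
1 0.2 -85.0 -0.0 [ 0.15  0.89 -0.9   1.28 -1.51  3.08] [0.41 0.06 0.17]
1 0.2 -85.0 -0.0 [ 0.15  0.89 -0.9   1.28 -1.51  3.08] [0.41 0.06 0.17]
1 0.2 -85.0 -0.0 [ 0.15  0.89 -0.9   1.28 -1.51  3.08] [0.41 0.06 0.17]
-1 0.0 -126.0 -0.0 [-0.02  1.02 -0.16  1.97 -0.96 -0.  ] [ 0.69 -0.01  0.17]
-1 0.0 16.0 -0.0 [-1.45  0.9  -0.79  1.45  1.41  0.  ] [ 0.05 -0.45  0.17]
-1 0
[... 2078 characters left out ...]
] [ 0.59 -0.04  0.17]
-1 0.0 -98.0 -0.0 [-0.08  0.95 -0.44  1.76 -1.51 -0.  ] [ 0.59 -0.04  0.17]
-1 0.0 -98.0 -0.0 [-0.08  0.95 -0.44  1.76 -1.51 -0.  ] [ 0.59 -0.04  0.17]
-1 0.0 28.0 -0.0 [-1.23  0.97 -0.35  1.82  1.42  0.  ] [ 0.21 -0.59  0.17]
-1 0.0 -98.0 -0.0 [-0.08  0.95 -0.44  1.76 -1.51 -0.  ] [ 0.59 -0.04  0.17]
-1 0.0 28.0 -0.0 [-1.23  0.97 -0.35  1.82  1.42  0.  ] [ 0.21 -0.58  0.17]
-1 0.0 40.0 -0.0 [-1.2   1.01 -0.18  1.95  1.25  0.  ] [ 0.25 -0.63  0.17]
-1 0.0 28.0 -0.0 [-1.23  0.97 -0.35  1.82  1.42  0.  ] [ 0.21 -0.58  0.17]
-1 0.0 -113.0 0.0 [-0.1   1.01 -0.21  1.93 -1.27  0.  ] [ 0.67 -0.07  0.17]
-1 0.0 36.0 -0.0 [-1.21  1.   -0.24  1.91  1.3   0.  ] [ 0.23 -0.62  0.17]
```

Request:
play_rows --deltas '[{"x":0,"y":-5.3,"z":0,"wx":0,"wy":0,"wz":-0.16,"fingers":6},{"x":0,"y":-5.3,"z":0,"wx":0,"wy":0,"wz":-0.16,"fingers":6},{"x":0,"y":-5.3,"z":0,"wx":0,"wy":0,"wz":-0.16,"fingers":6},{"x":0,"y":-5.3,"z":0,"wx":0,"wy":0,"wz":-0.16,"fingers":6},{"x":0,"y":-5.3,"z":0,"wx":0,"wy":0,"wz":-0.16,"fingers":6},{"x":0,"y":-5.3,"z":-2,"wx":0,"wy":0,"wz":-0.16,"fingers":6},{"x":0,"y":-5.3,"z":-3,"wx":0,"wy":0,"wz":-0.16,"fingers":6},{"x":0,"y":-5.3,"z":-3,"wx":0,"wy":0,"wz":-0.15,"fingers":6},{"x":0,"y":0,"z":0,"wx":0,"wy":0,"wz":0,"fingers":6},{"x":0,"y":0,"z":0,"wx":0,"wy":0,"wz":0,"fingers":6}]'

```text
t: 21.4
tool_pos: [0.4393, -0.0791, 0.1055]
ee_rot: [0.686, 0.728, 0.004, 0.015]
wrist_force: [0.8, -0.4, -1.2]
width: 0.705
```

Run:
```python
from h import *
st();im,d,cp=snap('wrist','w16')
W=cloud(d,cp)
P=W[100:300,200:450].reshape(-1,3);P=P[(P[:,2]>.008)&(P[:,2]<.05)]
ana(W,'scr',[200,90,450,300],.008,.05)
```

```text
t 21.4 q [-0.171  0.205 -0.571  0.765 -0.011  1.341] p [ 0.4393 -0.0791  0.1055] phi 3.4 z [ 0.027 -0.015 -1.   ] w 59.9 F [ 0.8 -0.4 -1.2]
scr 5921 c [ 0.4285 -0.046 ] size [0.03   0.1399] ang 4.7 mean [ 0.4298 -0.0579] zmax 0.0276 z50 0.0241
```

View pics/w16.png

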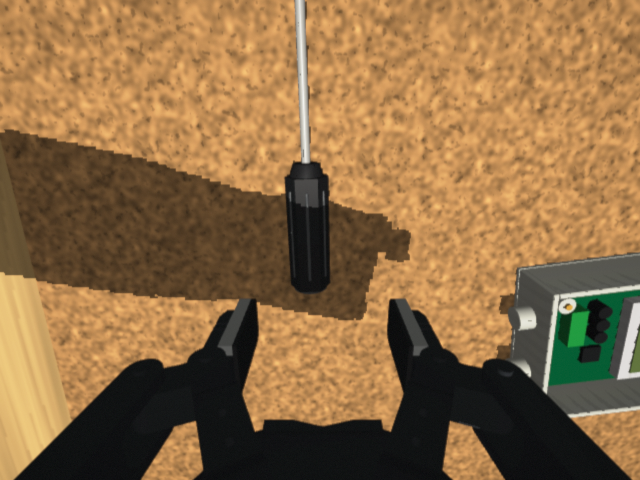

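Request:
play_rows --deltas '[{"x":-0.8,"y":0.1,"z":-3,"wx":0.015,"wy":0.025,"wz":0.02,"fingers":6},{"x":0,"y":0,"z":-3,"wx":0,"wy":0,"wz":0,"fingers":6},{"x":0,"y":0,"z":-1,"wx":0,"wy":0,"wz":0,"fingers":6},{"x":0,"y":0,"z":0,"wx":0,"wy":0,"wz":0,"fingers":6},{"x":0,"y":0,"z":0,"wx":0,"wy":0,"wz":0,"fingers":6}]'

```text
t: 22.08
tool_pos: [0.4366, -0.0733, 0.0387]
ee_rot: [0.673, 0.739, 0.004, 0.005]
wrist_force: [-0.2, -1.4, -0.8]
width: 0.7
```

Run:
```python
from h import *
st()
```

```text
t 22.07 q [-1.670e-01  2.970e-01 -6.610e-01  6.010e-01  1.000e-03  1.311e+00] p [ 0.4366 -0.0733  0.0387] phi 5.3 z [ 0.012 -0.001 -1.   ] w 59.5 F [-0.2 -1.4 -0.8]
```

Request:
play_rows --deltas '[{"x":-0.6,"y":-0.45,"z":-2.2,"wx":0,"wy":0.012,"wz":-0.01,"fingers":6},{"x":0,"y":0,"z":0,"wx":0,"wy":0,"wz":0,"fingers":6},{"x":0,"y":0,"z":0,"wx":0,"wy":0,"wz":0,"fingers":6}]'

```text
t: 22.45
tool_pos: [0.4342, -0.0779, 0.0197]
ee_rot: [0.677, 0.736, 0.002, 0.003]
wrist_force: [1.0, -0.6, -0.6]
width: 0.702
```

Run:
```python
from h import *
st()
```

```text
t 22.45 q [-0.177  0.326 -0.685  0.553 -0.     1.31 ] p [ 0.4342 -0.0779  0.0197] phi 4.8 z [ 0.007 -0.002 -1.   ] w 59.6 F [ 1.  -0.6 -0.6]
```

Request:
play_rows --deltas '[{"x":-0.3,"y":0,"z":-1.2,"wx":0,"wy":0.006,"wz":0,"fingers":6},{"x":0,"y":0,"z":-0.6,"wx":0,"wy":0,"wz":0,"fingers":5},{"x":0,"y":0,"z":0,"wx":0,"wy":0,"wz":0,"fingers":1.5},{"x":0,"y":0,"z":0,"wx":0,"wy":0,"wz":0,"fingers":1.5},{"x":0,"y":0,"z":0,"wx":0,"wy":0,"wz":0,"fingers":1.5},{"x":0,"y":0,"z":0,"wx":0,"wy":0,"wz":0,"fingers":1.5}]'

```text
t: 23.2
tool_pos: [0.4322, -0.0779, 0.0023]
ee_rot: [0.677, 0.736, 0.0, 0.002]
wrist_force: [-0.7, 0.2, -1.1]
width: 0.317
```

Run:
```python
from h import *
st();snap('wrist','w17')
```

```text
t 23.2 q [-0.177  0.353 -0.707  0.507 -0.002  1.309] p [ 0.4322 -0.0779  0.0023] phi 4.8 z [ 0.004 -0.002 -1.   ] w 27.0 F [-0.7  0.2 -1.1]
```

View pics/w17.png

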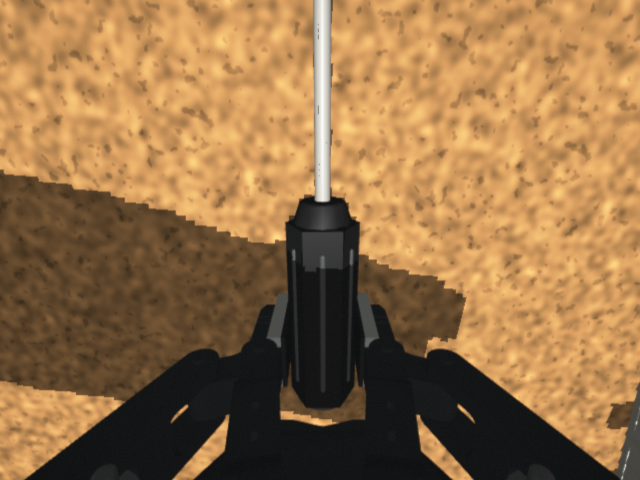

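Request:
play_rows --deltas '[{"x":0,"y":0,"z":2,"wx":0,"wy":0,"wz":0,"fingers":1.5},{"x":0,"y":0,"z":5,"wx":0,"wy":0,"wz":0,"fingers":1.5},{"x":0,"y":0,"z":6,"wx":0,"wy":0,"wz":0,"fingers":1.5},{"x":0,"y":0,"z":6,"wx":0,"wy":0,"wz":0,"fingers":1.5},{"x":0.1,"y":-1.5,"z":5,"wx":-0.1,"wy":0,"wz":0,"fingers":1.5},{"x":0.1,"y":-2,"z":3,"wx":-0.15,"wy":0,"wz":0,"fingers":1.5},{"x":0.1,"y":-2,"z":3,"wx":-0.15,"wy":0,"wz":0,"fingers":1.5},{"x":0,"y":0,"z":0,"wx":0,"wy":0,"wz":0,"fingers":1.5}]'

```text
t: 24.25
tool_pos: [0.4317, -0.1338, 0.3108]
ee_rot: [0.664, 0.719, -0.149, 0.139]
wrist_force: [0.4, -0.0, -0.3]
width: 0.317
```

Run:
```python
from h import *
from fk import *
s=st();print(R.from_quat(s['ee_rot']).as_matrix().round(3))
for d in (0,.05,.1,.15):print(d,fk(s['q'],d)[0].round(4))
print(fk(s['q'],0)[1].round(3))
```

```text
t 24.25 q [-0.014  0.078 -0.228  1.258 -0.411  1.476] p [ 0.4317 -0.1338  0.3108] phi 4.2 z [ 0.002 -0.399 -0.917] w 27.0 F [ 0.4 -0.  -0.3]
[[-0.079  0.997  0.002]
 [ 0.914  0.073 -0.399]
 [-0.398 -0.03  -0.917]]
0 [ 0.431  -0.1771  0.3196]
0.05 [ 0.4313 -0.1571  0.3155]
0.1 [ 0.4316 -0.1371  0.3113]
0.15 [ 0.4319 -0.1172  0.3071]
[[-0.079  0.997  0.002]
 [ 0.914  0.073 -0.399]
 [-0.398 -0.03  -0.917]]
```

```bash
cat > ik.py <<'E'
from fk import *
from scipy.optimize import least_squares
from scipy.spatial.transform import Rotation as R
def ik(p,M,q0):
    def f(q):
        P,N,_=fk(q,.108); return np.r_[(P-p)*10,R.from_matrix(N.T@M).as_rotvec()]
    s=least_squares(f,np.clip(q0,LIM[:,0]+.01,LIM[:,1]-.01),bounds=(LIM[:,0],LIM[:,1])); return s.x,s.cost
E
python3 - <<'E'
from ik import *
q0=[-0.014,0.078,-0.228,1.258,-0.411,1.476]
for hd in (-86,-81,-75,-90,-95):
 for al in (.1,.2,.3):
  h=np.radians(hd); z=np.array([np.cos(al)*np.cos(h),np.cos(al)*np.sin(h),-np.sin(al)]);y=np.array([-np.sin(h),np.cos(h),0]);x=np.cross(y,z)
  M=np.stack([x,y,z],1)
  out=[]
  for gz in (.31,.168):
    off=z*[1,1,0]*.16*np.sin(al)*.4
    g=np.array([.448,-.343,gz])+off
    q,c=ik(g+.019*z,M,q0); out+=[q.round(2),round(c,6)]
  print(hd,al,*out)
E
```

```text
-86 0.1 [-0.12  0.31 -0.99 -0.8  -1.36  0.49] 0.0 [-0.12  0.7  -1.1  -1.31 -1.36  0.49] 0.0
-86 0.2 [-0.14  0.22 -0.87 -0.32 -1.28  0.75] 0.0 [-0.14  0.55 -1.03 -0.8  -1.28  0.75] 0.0
-86 0.3 [-0.17  0.17 -0.78 -0.04 -1.19  0.88] 0.0 [-0.17  0.46 -0.96 -0.5  -1.19  0.88] 0.0
-81 0.1 [-0.13  0.31 -1.08 -1.05 -1.27  0.33] 0.0 [-0.13  0.77 -1.19 -1.62 -1.27  0.33] 0.0
-81 0.2 [-0.16  0.2  -0.97 -0.59 -1.2   0.55] 0.0 [-0.16  0.59 -1.13 -1.13 -1.2   0.55] 0.0
-81 0.3 [-0.19  0.14 -0.87 -0.27 -1.12  0.69] 0.0 [-0.19  0.46 -1.06 -0.78 -1.12  0.69] 0.0
-75 0.1 [-0.16  0.32 -1.16 -1.24 -1.14  0.22] 0.0 [-0.16  0.84 -1.28 -1.87 -1.14  0.22] 4e-06
-75 0.2 [-0.18  0.18 -1.06 -0.81 -1.09  0.39] 0.0 [-0.18  0.64 -1.23 -1.43 -1.09  0.39] 0.0
-75 0.3 [-0.21  0.11 -0.97 -0.48 -1.01  0.52] 0.0 [-0.21  0.49 -1.16 -1.05 -1.01  0.52] 0.0
-90 0.1 [-0.11  0.3  -0.88 -0.44 -1.42  0.74] 0.0 [-0.11  0.64 -1.   -0.9  -1.42  0.74] 0.0
-90 0.2 [-0.13  0.24 -0.77 -0.02 -1.33  0.98] 0.0 [-0.13  0.53 -0.92 -0.46 -1.33  0.98] 0.0
-90 0.3 [-0.16  0.21 -0.69  0.19 -1.23  1.07] 0.0 [-0.16  0.46 -0.87 -0.24 -1.23  1.07] 0.0
-95 0.1 [-0.11  0.35 -0.64  0.39 -1.47  1.39] 0.0 [-0.11  0.61 -0.77  0.01 -1.47  1.39] 0.0
-95 0.2 [-0.13  0.31 -0.61  0.45 -1.37  1.37] 0.0 [-0.13  0.55 -0.76  0.07 -1.37  1.37] 0.0
-95 0.3 [-0.16  0.27 -0.57  0.51 -1.26  1.34] 0.0 [-0.16  0.49 -0.74  0.13 -1.26  1.34] 0.0
```

Request:
play_rows --deltas '[{"x":0.2,"y":-3.4,"z":0.4,"wx":-0.14,"wy":0,"wz":-0.01,"fingers":1.5},{"x":0.2,"y":-3.4,"z":0.2,"wx":-0.14,"wy":0,"wz":-0.01,"fingers":1.5},{"x":0.2,"y":-3.4,"z":0,"wx":-0.14,"wy":0,"wz":-0.01,"fingers":1.5},{"x":0.2,"y":-3.4,"z":0,"wx":-0.14,"wy":0,"wz":-0.01,"fingers":1.5},{"x":0.2,"y":-2.5,"z":0,"wx":-0.14,"wy":0,"wz":-0.01,"fingers":1.5},{"x":0,"y":0,"z":0,"wx":0,"wy":0,"wz":0,"fingers":1.5}]'

```text
t: 25.0
tool_pos: [0.437, -0.2983, 0.3071]
ee_rot: [0.593, 0.608, -0.395, 0.35]
wrist_force: [-0.1, -0.2, -0.2]
width: 0.317
```

Run:
```python
from h import *
s=st();print(R.from_quat(s['ee_rot']).as_matrix().round(3))
```

```text
t 25.0 q [-0.025  0.216 -0.484  0.914 -1.111  1.547] p [ 0.437  -0.2983  0.3071] phi -0.8 z [-0.042 -0.895 -0.443] w 27.0 F [-0.1 -0.2 -0.2]
[[-0.052  0.998 -0.042]
 [ 0.445 -0.015 -0.895]
 [-0.894 -0.065 -0.443]]
```

```bash
cat >> h.py <<'E'
def need(al,tcp,hd=-90):
    s=st(); M=R.from_quat(s['ee_rot']).as_matrix(); h=np.radians(hd)
    z=np.array([np.cos(al)*np.cos(h),np.cos(al)*np.sin(h),-np.sin(al)]);y=np.array([-np.sin(h),np.cos(h),0]);T=np.stack([np.cross(y,z),y,z],1)
    print('rotvec',R.from_matrix(T@M.T).as_rotvec().round(3),'cm',((np.array(tcp)-s['tool_pos'])*100).round(2))
    g=s['tool_pos']-.019*M[:,2]; print('grasp',g.round(4),'tip est',(g+.16*M[:,0]).round(4))
E
python3 - <<'E'
from h import *
need(.2,[.448,-.374,.305])
snap('wrist','w18'); im,_,_=snap('scene','s1'); cv2.imwrite('pics/s1c.png',cv2.resize(im[100:300,120:420],None,fx=2.6,fy=2.6))
E
```

```text
t 25.0 q [-0.025  0.216 -0.484  0.914 -1.111  1.547] p [ 0.437  -0.2983  0.3071] phi -0.8 z [-0.042 -0.895 -0.443] w 27.0 F [-0.1 -0.2 -0.2]
rotvec [-0.261 -0.063  0.023] cm [ 1.1  -7.57 -0.21]
grasp [ 0.4378 -0.2813  0.3156] tip est [ 0.4295 -0.2101  0.1725]
```

View pics/w18.png

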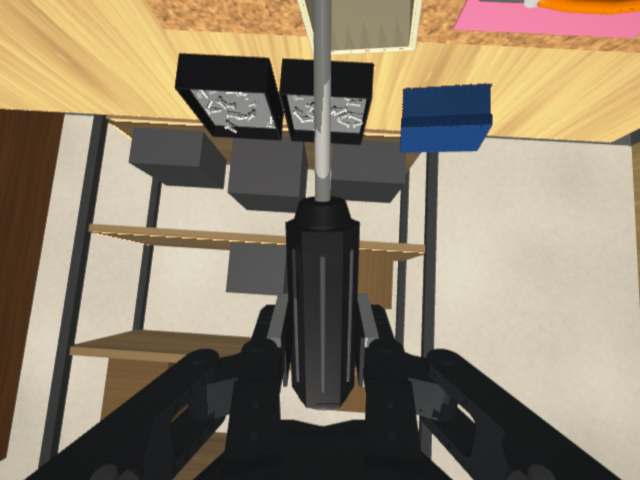

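View pics/s1c.png

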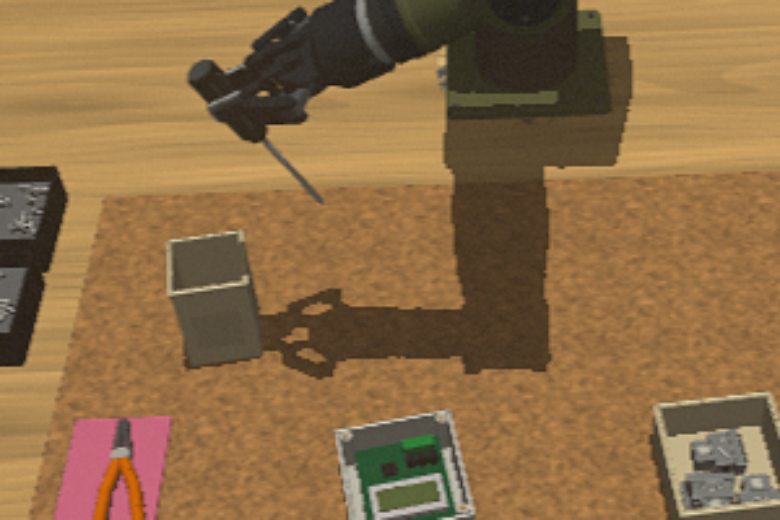

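The screwdriver is held firmly, blade hanging towards the base side; the bin is at (210,300) in the crop. I continue to the hover pose.

Request:
play_rows --deltas '[{"x":0.4,"y":-2.5,"z":0,"wx":-0.09,"wy":-0.02,"wz":0.01,"fingers":1.5},{"x":0.4,"y":-2.5,"z":0,"wx":-0.09,"wy":-0.02,"wz":0.01,"fingers":1.5},{"x":0.3,"y":-2.2,"z":0,"wx":-0.07,"wy":-0.02,"wz":0,"fingers":1.5},{"x":0,"y":0,"z":0,"wx":0,"wy":0,"wz":0,"fingers":1.5},{"x":0,"y":0,"z":0,"wx":0,"wy":0,"wz":0,"fingers":1.5}]'

```text
t: 25.72
tool_pos: [0.454, -0.3635, 0.3127]
ee_rot: [0.556, 0.557, -0.434, 0.44]
wrist_force: [-0.9, -0.1, -0.7]
width: 0.317
```

Run:
```python
from h import *
need(.2,[.448,-.374,.305])
```

```text
t 25.73 q [-0.115  0.219 -0.718  0.17  -1.302  1.098] p [ 0.454  -0.3635  0.3127] phi 0.3 z [ 0.007 -0.971 -0.237] w 26.9 F [-0.9 -0.1 -0.7]
rotvec [-0.04   0.006 -0.006] cm [-0.6  -1.05 -0.77]
grasp [ 0.4539 -0.345   0.3172] tip est [ 0.4546 -0.307   0.1618]
```

Request:
play_rows --deltas '[{"x":-0.5,"y":-1.1,"z":-0.8,"wx":-0.04,"wy":0.006,"wz":-0.006,"fingers":1.5},{"x":0,"y":0,"z":0,"wx":0,"wy":0,"wz":0,"fingers":1.5},{"x":0,"y":0,"z":0,"wx":0,"wy":0,"wz":0,"fingers":1.5}]'

```text
t: 26.1
tool_pos: [0.4518, -0.3734, 0.3072]
ee_rot: [0.547, 0.549, -0.446, 0.448]
wrist_force: [-0.1, 0.2, -0.1]
width: 0.321
```

Run:
```python
from h import *
need(.2,[.448,-.374,.305])
im,d,cp=snap('top','t1'); cv2.imwrite('pics/t1c.png',cv2.resize(im[220:340,400:560],None,fx=4.5,fy=4.5,interpolation=cv2.INTER_CUBIC))
im,d,cp=snap('wrist','w19')
im,d,cp=snap('scene','s2'); cv2.imwrite('pics/s2c.png',cv2.resize(im[100:260,140:300],None,fx=3.7,fy=3.7,interpolation=cv2.INTER_CUBIC))
```

```text
t 26.1 q [-0.131  0.239 -0.779 -0.027 -1.328  0.978] p [ 0.4518 -0.3734  0.3072] phi 0.2 z [ 0.003 -0.98  -0.201] w 27.2 F [-0.1  0.2 -0.1]
rotvec [-0.002  0.    -0.003] cm [-0.38 -0.06 -0.22]
grasp [ 0.4517 -0.3548  0.311 ] tip est [ 0.4516 -0.3227  0.1542]
```

View pics/t1c.png

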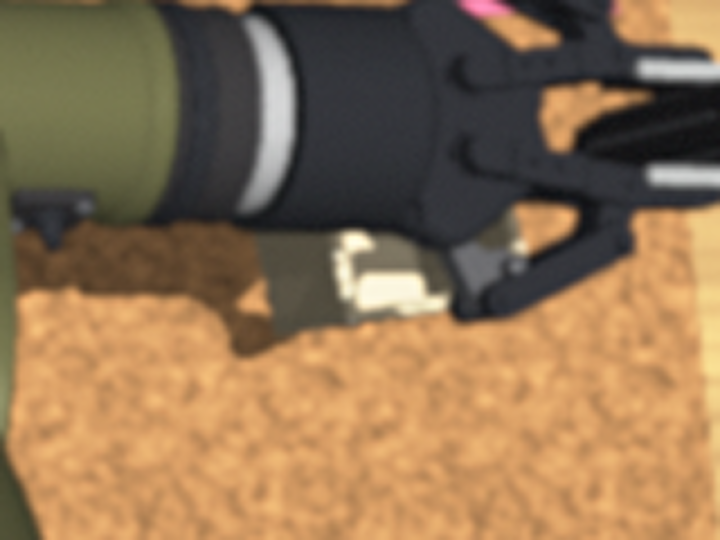

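View pics/w19.png

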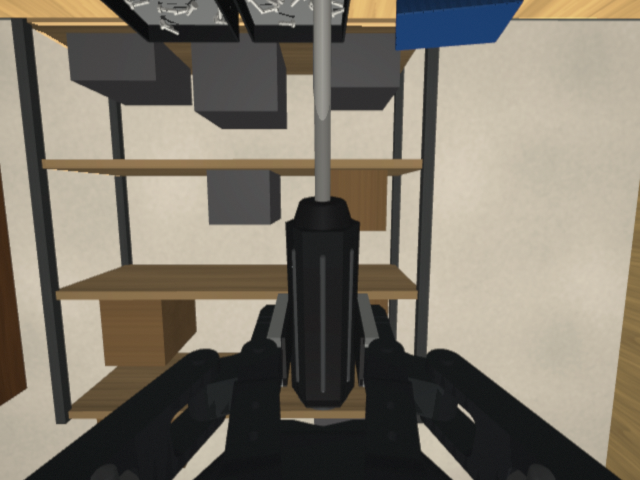

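View pics/s2c.png

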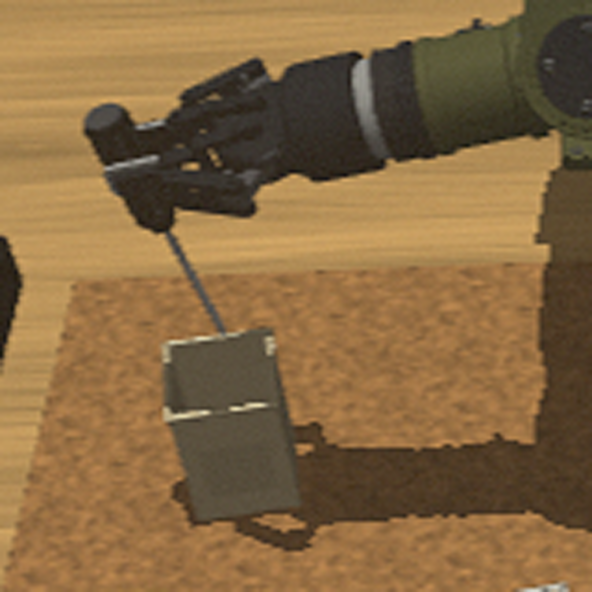

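Request:
play_rows --deltas '[{"x":-0.3,"y":0,"z":-2,"wx":0,"wy":0,"wz":0,"fingers":1.5},{"x":0,"y":0,"z":-2,"wx":0,"wy":0,"wz":0,"fingers":1.5},{"x":0,"y":0,"z":0,"wx":0,"wy":0,"wz":0,"fingers":1.5},{"x":0,"y":0,"z":0,"wx":0,"wy":0,"wz":0,"fingers":1.5}]'

```text
t: 26.75
tool_pos: [0.4506, -0.3731, 0.2689]
ee_rot: [0.548, 0.548, -0.445, 0.449]
wrist_force: [0.3, -0.4, -1.0]
width: 0.321
```

Run:
```python
from h import *
need(.2,[.448,-.371,.168])
im,d,cp=snap('scene','s3'); cv2.imwrite('pics/s3c.png',cv2.resize(im[100:260,140:300],None,fx=3.7,fy=3.7,interpolation=cv2.INTER_CUBIC))
```

```text
t 26.75 q [-0.131  0.305 -0.836 -0.156 -1.328  0.976] p [ 0.4506 -0.3731  0.2689] phi 0.2 z [ 0.005 -0.98  -0.2  ] w 27.3 F [ 0.3 -0.4 -1. ]
rotvec [-0.002  0.005 -0.004] cm [ -0.26   0.21 -10.09]
grasp [ 0.4505 -0.3545  0.2727] tip est [ 0.4512 -0.3224  0.1159]
```

View pics/s3c.png

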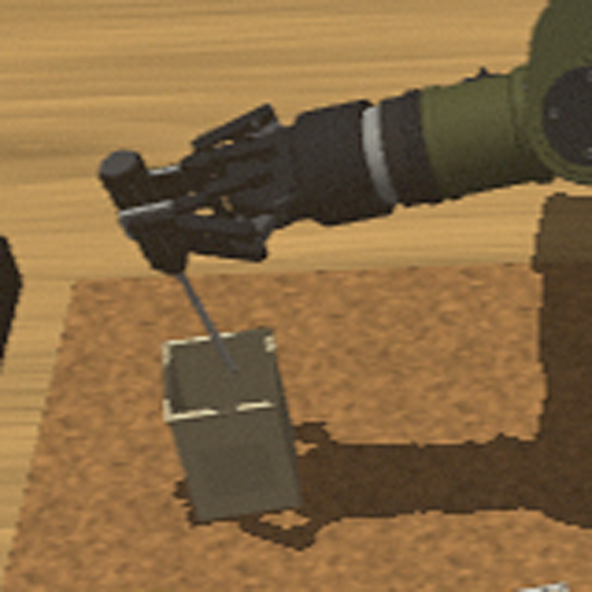

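The tip is over the bin opening at (235,370) in the crop, well inside the rim, so I lower it.

Request:
play_rows --deltas '[{"x":-0.2,"y":0.1,"z":-2,"wx":0,"wy":0,"wz":0,"fingers":1.5},{"x":0,"y":0,"z":-2,"wx":0,"wy":0,"wz":0,"fingers":1.5},{"x":0,"y":0,"z":-2,"wx":0,"wy":0,"wz":0,"fingers":1.5},{"x":0,"y":0,"z":0,"wx":0,"wy":0,"wz":0,"fingers":1.5},{"x":0,"y":0,"z":0,"wx":0,"wy":0,"wz":0,"fingers":1.5}]'

```text
t: 27.42
tool_pos: [0.4515, -0.3724, 0.2132]
ee_rot: [0.55, 0.545, -0.443, 0.453]
wrist_force: [0.3, 1.0, -1.2]
width: 0.319
```

Run:
```python
from h import *
need(.2,[.448,-.371,.168])
im,d,cp=snap('scene','s4'); cv2.imwrite('pics/s4c.png',cv2.resize(im[100:260,140:300],None,fx=3.7,fy=3.7,interpolation=cv2.INTER_CUBIC))
```

```text
t 27.43 q [-0.129  0.421 -0.9   -0.341 -1.33   0.983] p [ 0.4515 -0.3724  0.2132] phi 0.2 z [ 0.007 -0.98  -0.198] w 27.1 F [ 0.3  1.  -1.2]
rotvec [ 0.001  0.016 -0.003] cm [-0.35  0.14 -4.52]
grasp [ 0.4513 -0.3538  0.217 ] tip est [ 0.4537 -0.3221  0.0601]
```

View pics/s4c.png

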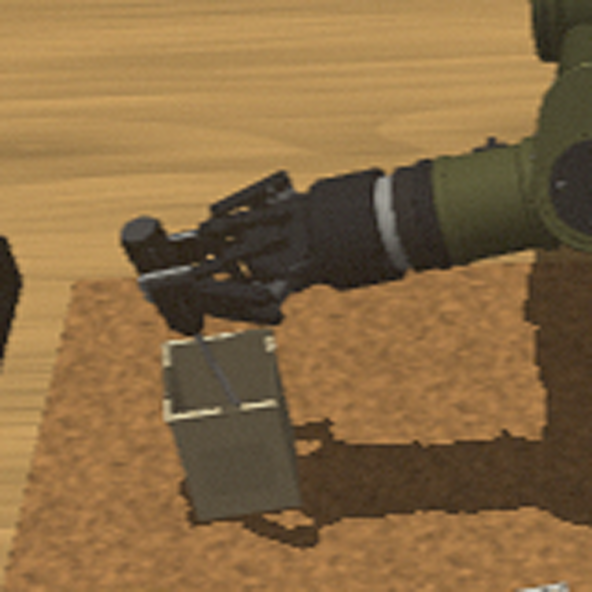

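Request:
play_rows --deltas '[{"x":-0.3,"y":0.1,"z":-2,"wx":0,"wy":0.015,"wz":0,"fingers":1.5},{"x":0,"y":0,"z":-1.5,"wx":0,"wy":0,"wz":0,"fingers":1.5},{"x":0,"y":0,"z":0,"wx":0,"wy":0,"wz":0,"fingers":1.5},{"x":0,"y":0,"z":0,"wx":0,"wy":0,"wz":0,"fingers":1.5}]'

```text
t: 27.98
tool_pos: [0.4505, -0.3718, 0.1824]
ee_rot: [0.548, 0.545, -0.445, 0.452]
wrist_force: [0.2, 0.4, -1.0]
width: 0.318
```

Run:
```python
from h import *
need(.2,[.448,-.371,.168])
```

```text
t 27.98 q [-0.128  0.492 -0.927 -0.432 -1.334  0.984] p [ 0.4505 -0.3718  0.1824] phi 0.2 z [ 0.005 -0.981 -0.196] w 27.0 F [ 0.2  0.4 -1. ]
rotvec [ 0.003  0.01  -0.003] cm [-0.25  0.08 -1.44]
grasp [ 0.4504 -0.3532  0.1861] tip est [ 0.4519 -0.3218  0.0292]
```

Request:
play_rows --deltas '[{"x":-0.1,"y":0.1,"z":-1.2,"wx":0,"wy":0.01,"wz":0,"fingers":1.5},{"x":0,"y":0,"z":-0.5,"wx":0,"wy":0,"wz":0,"fingers":1.5},{"x":0,"y":0,"z":-0.3,"wx":0,"wy":0,"wz":0,"fingers":1.5},{"x":0,"y":0,"z":0,"wx":0,"wy":0,"wz":0,"fingers":1.5}]'

```text
t: 28.48
tool_pos: [0.45, -0.3708, 0.1624]
ee_rot: [0.546, 0.547, -0.447, 0.45]
wrist_force: [-0.3, 0.6, -1.1]
width: 0.321
```

Run:
```python
from h import *
need(.2,[.448,-.371,.168])
im,d,cp=snap('scene','s5'); cv2.imwrite('pics/s5c.png',cv2.resize(im[100:260,140:300],None,fx=3.7,fy=3.7,interpolation=cv2.INTER_CUBIC))
```

```text
t 28.48 q [-0.125  0.538 -0.939 -0.477 -1.336  0.989] p [ 0.45   -0.3708  0.1624] phi 0.2 z [ 0.003 -0.981 -0.195] w 27.3 F [-0.3  0.6 -1.1]
rotvec [ 0.003  0.002 -0.003] cm [-0.2  -0.02  0.56]
grasp [ 0.4499 -0.3522  0.1662] tip est [ 0.4501 -0.3209  0.0092]
```

View pics/s5c.png

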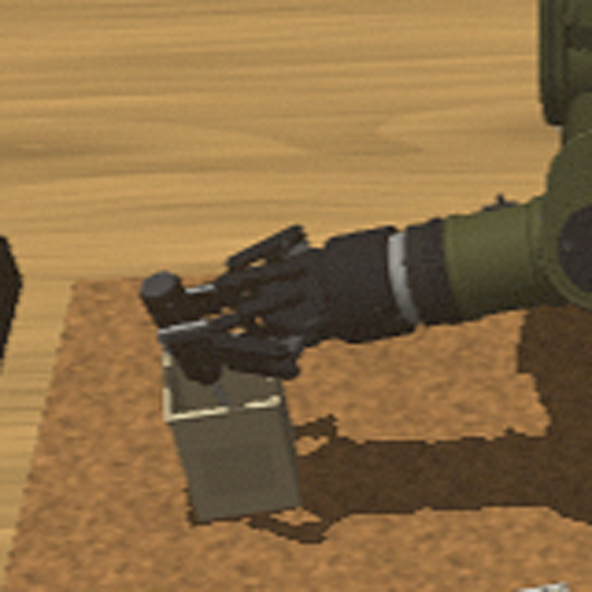

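Request:
play_rows --deltas '[{"x":0,"y":0,"z":-0.1,"wx":0,"wy":0,"wz":0,"fingers":3.5},{"x":0,"y":0,"z":0,"wx":0,"wy":0,"wz":0,"fingers":5},{"x":0,"y":0,"z":0,"wx":0,"wy":0,"wz":0,"fingers":7},{"x":0,"y":0,"z":0,"wx":0,"wy":0,"wz":0,"fingers":7},{"x":0,"y":0,"z":0,"wx":0,"wy":0,"wz":0,"fingers":7}]'

```text
t: 29.15
tool_pos: [0.4502, -0.3709, 0.1625]
ee_rot: [0.547, 0.546, -0.447, 0.45]
wrist_force: [0.8, 0.2, -0.1]
width: 0.82
```

Run:
```python
from h import *
st()
im,d,cp=snap('scene','s6'); cv2.imwrite('pics/s6c.png',cv2.resize(im[100:260,140:300],None,fx=3.7,fy=3.7,interpolation=cv2.INTER_CUBIC))
snap('wrist','w20')
```

```text
t 29.15 q [-0.125  0.54  -0.939 -0.48  -1.338  0.989] p [ 0.4502 -0.3709  0.1625] phi 0.1 z [ 0.003 -0.981 -0.194] w 69.7 F [ 0.8  0.2 -0.1]
```

View pics/s6c.png

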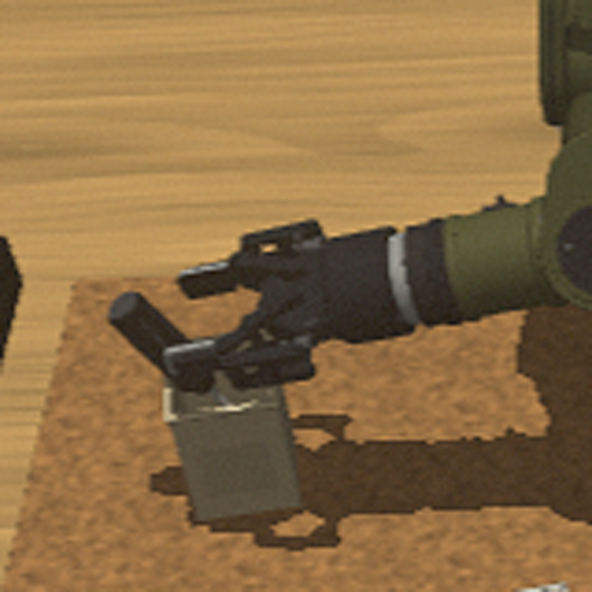

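View pics/w20.png

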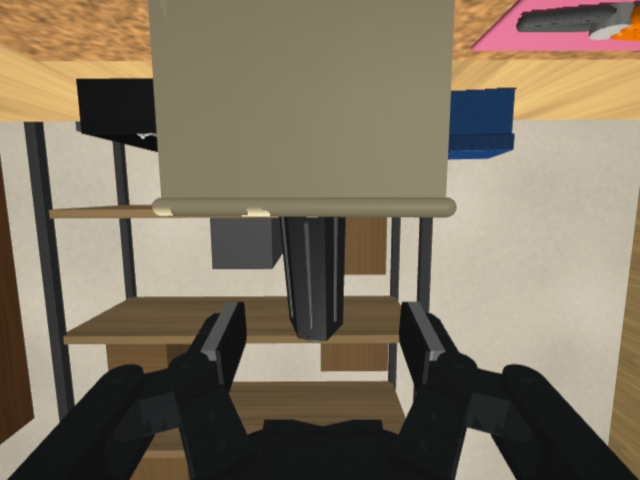

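The screwdriver has come free and leans on the far wall; the fingers are clear of it. I retreat along the tool axis.

Request:
play_rows --deltas '[{"x":0,"y":2.5,"z":0.5,"wx":0,"wy":0,"wz":0,"fingers":7},{"x":0,"y":4,"z":0.8,"wx":0,"wy":0,"wz":0,"fingers":7},{"x":0,"y":5,"z":2,"wx":0,"wy":0,"wz":0,"fingers":7},{"x":0,"y":5,"z":3,"wx":0.1,"wy":0,"wz":0,"fingers":7},{"x":0,"y":5,"z":4,"wx":0.15,"wy":0,"wz":0,"fingers":7},{"x":0,"y":3,"z":4,"wx":0.15,"wy":0,"wz":0,"fingers":7},{"x":0,"y":3,"z":3,"wx":0.15,"wy":0,"wz":0,"fingers":7},{"x":-2,"y":3,"z":3,"wx":0.15,"wy":0,"wz":0,"fingers":7},{"x":-3,"y":3,"z":3,"wx":0.15,"wy":0,"wz":0,"fingers":7},{"x":0,"y":0,"z":0,"wx":0,"wy":0,"wz":0,"fingers":7},{"x":0,"y":0,"z":0,"wx":0,"wy":0,"wz":0,"fingers":7}]'

```text
t: 30.62
tool_pos: [0.4055, -0.1034, 0.3529]
ee_rot: [0.68, 0.684, -0.179, 0.193]
wrist_force: [-0.6, -0.0, -0.1]
width: 0.82
```

Run:
```python
from h import *
st()
im,d,cp=snap('top','t2'); W=cloud(d,cp); im2,_,_=snap('scene','s7')
cv2.imwrite('pics/s7c.png',cv2.resize(im2[150:330,140:520],None,fx=2.1,fy=2.1,interpolation=cv2.INTER_CUBIC))
ana(W,'encl',[348,133,414,207],.035,.07,2)
ana(W,'jar',[99,172,135,209],.06,.1,2)
P=W[225:310,440:560].reshape(-1,3)
P=P[P[:,2]>.122]
if len(P)>5: print('handle above rim',len(P),P.mean(0).round(3),P.min(0).round(3),P.max(0).round(3))
```

```text
t 30.62 q [ 0.147  0.039 -0.208  1.387 -0.529  1.729] p [ 0.4055 -0.1034  0.3529] phi 0.6 z [ 0.02  -0.507 -0.861] w 69.7 F [-0.6 -0.  -0.1]
encl 1048 c [ 0.6721 -0.1432] size [0.1318 0.1164] ang 10.5 mean [ 0.6731 -0.1419] zmax 0.0475 z50 0.0419h.py:25: RuntimeWarning: Mean of empty slice.
  print(name,len(P),'c',np.round(c,4),'size',np.round(s,4),'ang',round(a,1),'mean',xy.mean(0).round(4),'zmax',np.percentile(P[:,2],98).round(4),'z50',np.median(P[:,2]).round(4))
  ret = um.true_divide(
Traceback (most recent call last):
  File "h.py", line 25, in ana
    print(name,len(P),'c',np.round(c,4),'size',np.round(s,4),'ang',round(a,1),'mean',xy.mean(0).round(4),'zmax',np.percentile(P[:,2],98).round(4),'z50',np.median(P[:,2]).round(4))
                                                                                                                ~~~~~~~~~~~~~^^^^^^^^^^^
IndexError: index -1 is out of bounds for axis 0 with size 0
```

View pics/t2.png

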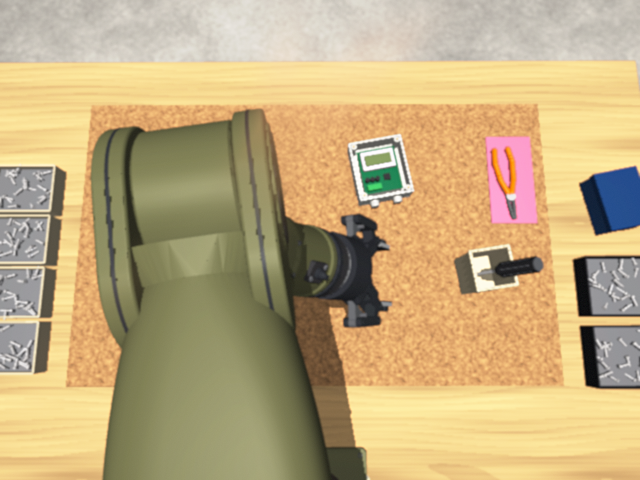

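View pics/s7c.png

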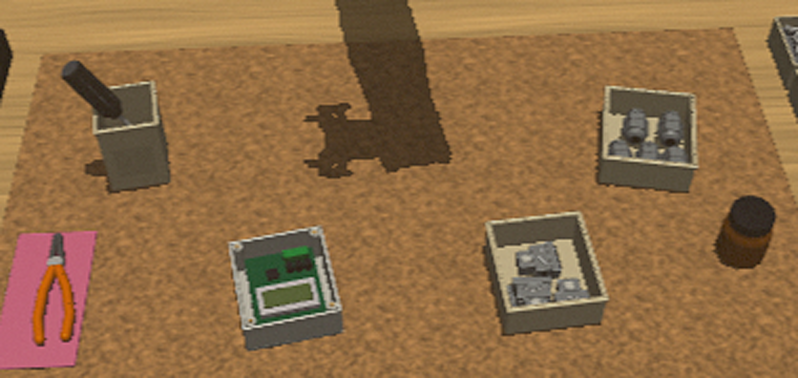

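Everything is in place: the screwdriver leans on the far wall, two glands are in the gland bin and the terminal is in its bin. Last I check the screwdriver's lean and tip height, and the bystanders.

Run:
```python
from h import *
im,d,cp=load('top0'); W0=cloud(d,cp)
im,d,cp=load('top0'); im2,d2,_=load('t2'); W=cloud(d2,cp)
P=W[225:310,440:570].reshape(-1,3); P=P[(P[:,2]>.122)&(P[:,2]<.25)]
print(len(P),P.min(0).round(3),P.max(0).round(3))
top=P[P[:,2]>P[:,2].max()-.012].mean(0); low=P[P[:,2]<.14].mean(0); print('butt',top.round(3),'low',low.round(3))
v=np.linalg.svd(P-P.mean(0))[2][0]; v*=np.sign(v[2]);print('axis',v.round(3),'lean',np.arccos(v[2]).round(3))
# butt top point: highest point lies at butt rim; tip ~ along axis
for L in (.192,.198):
  b=top; print('tip est',(b-v*L).round(3))
# motion of pliers/jar in pictures
a=load('scene0')[0].astype(int);b=load('s7')[0].astype(int);df=np.abs(a-b).max(2)
print('pliers diff px',(df[255:325,135:185]>60).sum(),'jar diff px',(df[240:280,478:512]>60).sum(),'encl',(df[255:320,245:305]>60).sum())
import time
s1=snap('scene','s8')[0].astype(int); print('moving px',(np.abs(s1-b).max(2)[180:320,140:520]>40).sum()); st()
```

```text
624 [ 0.43  -0.409  0.122] [ 0.46  -0.352  0.186]
butt [ 0.445 -0.392  0.179] low [ 0.443 -0.363  0.132]
axis [ 0.024 -0.548  0.836] lean 0.581
tip est [ 0.44  -0.287  0.019]
tip est [ 0.44  -0.284  0.014]
pliers diff px 0 jar diff px 0 encl 0
moving px 14
t 30.77 q [ 0.147  0.041 -0.208  1.388 -0.529  1.729] p [ 0.4053 -0.1034  0.3518] phi 0.6 z [ 0.017 -0.508 -0.861] w 69.5 F [ 0.4  0.4 -0.2]
```

Run:
```python
from h import *
im,d,cp=load('t2'); print(r.sign_off()); st()
```

```text
the job is handed in; nothing more can be done
None
the job is handed in; nothing more can be done
```

I cleared the mat and handed the job in at about 31 s of the 72 s allowed; sign-off gave no verdict. Both cable glands are in the gland bin, the terminal is in the terminal bin, and the screwdriver stands blade down in the tool bin.

- **Glands and terminal:** the last pictures show two extra glands in the empty half of the gland bin, and the terminal lying flat in the empty half of its bin.
- **Screwdriver:** it leans on the far wall, handle up. A rough line fit to its upper surface gave a lean of about 0.58 rad. It put the tip 14–19 mm up and outside the near wall, which is impossible for a tip inside the bin and comes from that fit's bias. Reworking it by hand from the butt height and reach gives about 0.47 rad, with the tip on the floor at the near wall. I could not see the tip directly to confirm this.
- **Bystanders:** the enclosure, pliers and jar show no pixel change between the first and last scene pictures. The enclosure also measured within 1 mm of its starting position. The depth check on the jar failed because the arm hid it from the top camera.
- **At rest:** the arm was clear of everything and its wrist force was near zero. Two pictures 0.15 s apart differed by only 14 pixels over the mat.

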